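# Fetch the slide box from behind the reagent bottles

### The arm

A 6-joint arm with a two-finger parallel gripper is mounted at the origin on a cart in front of the work surface, level with it; the furniture and walls round the work are solid. World frame = base frame: x ahead of the robot, y to its left, z up, the work surface at z = 0. Lengths are in mm, angles in rad, forces in N, time in s.
With the tool pointing down it reaches from about 275 to 850 mm from the base axis. Payload 19 kg.
Tool frame: the origin (TCP) lies midway between the tips of the shut fingers; the grasp point (between the pads) lies 19 mm behind it; z points along the fingers, y is the line along which they close (so a half turn about z gives the same grasp; the last joint's range is limited). The gripper opens to 85 mm and grips with 20 to 120 N. Pads are 22 mm wide; open, the fingers measure 114 mm over their backs; the gripper's body (76 mm by 85 mm) begins 54 mm behind the grasp point. The pads swing forward as they close: fully open they stand 13 mm farther back than shut.
Start: joints at [-1.353, 0.15, 1.437, -0, 1.554, -0.134], TCP at [198.111, -539.761, 231.267] pointing down, gripper open.
Joint ranges: [-2.8, 2.8], [-0.68, 2.1], [0.12, 2.68], [-1.39, 4.53], [0.16, 2.79], [-2.81, 2.81]. Speed limits (rad/s): [1.89, 1.89, 2.22, 3.01, 3.01, 3.01].

### API

Orientations are given as a unit quaternion [x, y, z, w].
In Python, from bench import r gives the robot as it stands.
- The arm moves only by the shell command python3 -m inch 'ROWS'. ROWS is JSON, a list of rows, each an object with "translation": the shift along the tool's x, y, z each as a share of 25 mm, from -1 to 1, a list of three; "delta_rot": the turn, a rotation vector about the tool's x, y, z each as a share of 0.08 rad, from -1 to 1, a list of three; "fingers": the gripper command: -1 is shut, 1 is fully open, values between are in proportion. In form: [{"translation": [dx, dy, dz], "delta_rot": [wx, wy, wz], "fingers": fingers}, ...]. A call has exactly 8 rows; each row shifts and turns the commanded pose from where the row before left it, along the tool's axes as they then stand; what a row does not reach is not made up. A row lasts 1/12 s, in which the tool goes at most 41.7 mm and 7.16 degrees, less where a joint would pass 70% of its speed; a pose out of reach is approached as far as the arm can. A call with a number of a shift or a turn outside -1 to 1 is refused whole. A call with a gripper value outside its range is refused whole. The fingers move at their own pace and stop on an object; the grip force is fixed at half the most. Time passes only in rows, so rows that do not move let the fingers close, or fill a call up. It gives the time, the measured TCP pose, the force, the opening and the grip force at its end, in the units of the state.
- r.get_state(): the state, without advancing time (a new reading comes with each control period).
- r.get_image(name): name is "side" or "top" or "wrist"; returns the picture (400x640x3 uint8, red, green, blue); there is no depth.
- r.calibration(name): a dict with "fov_y" (degrees; the focal length in pixels is half the picture's height over the tangent of half this angle, whatever the lens; pixels are square), "cx", "cy" (the principal point, pixels), "dist" ([k1, k2, p1, p2, k3] as OpenCV has them; the pictures are not rectified), "rvec" (rotation vector, rad) and "tvec" (3), from world to camera coordinates, as OpenCV has them. Camera axes: x right, y down, z forward; pixel columns grow to the right and rows downward; lengths in mm; the calibration is good to about 2 mm. A picture is of the moment at which its call begins: read the wrist's pose just before it. calibration takes no time and is no camera call; for the wrist camera it gives the pose at the moment of the call.
- r.close_job(): hands the job in; it is judged then, once.
The state is a dict: "time_s": time; "q": joint angles; "joint_vel": joint speeds; "joint_torque": joint torques, N m; "tool_pos": TCP position; "tool_rot": TCP orientation; "contact_force": force on the tool from outside, world axes, zero at the start; "ft_torque": the same for the moment, N m; "opening": finger opening in mm; "grasp_force": force on a finger pad.
Only numpy, scipy, OpenCV 4.12 (cv2) and the standard library are available. Lean on these libraries where they do the work, as an engineer would, in place of code of your own. Each camera call takes 0.05 s, during which the arm holds its last target. There are 200 camera calls.

### The job

Clear the three reagent bottles out of the big steel tray and stand them in the long empty grey tray, then take the slide box from behind them and lay it flat in the middle of the black mat, its long side along the mat's. After that put every bottle back in the steel tray just where it stood at the start. Keep the bottles upright, and leave the specimen cup and the timer where they are.

Things in the scene. Friction and masses are not known exactly. Their poses are not given: they have to be found in the camera images.
- bottle_1_mid (a point): The biggest: white reagent bottle with a screw cap, round, 60 mm across, 107 mm tall overall (cap 38 mm across, the top 17 mm), straight sides up to about 65 mm; starts upright in the front row of the steel tray. Point: its centre, 53.5 mm above its foot; z up.
- bottle_2_mid (a point): The middle-sized: brown reagent bottle with a screw cap, round, 52 mm across, 92 mm tall overall (cap 32 mm across, the top 15 mm), straight sides up to about 56 mm; starts upright in the front row of the steel tray. Point: its centre, 46 mm above its foot; z up.
- bottle_3_mid (a point): The smallest: white reagent bottle with a screw cap, round, 44 mm across, 80 mm tall overall (cap 28 mm across, the top 13 mm), straight sides up to about 48 mm; starts upright in the front row of the steel tray. Point: its centre, 40 mm above its foot; z up.
- slide_box_mid (a point): Dark blue slide box with its lid shut (the lid is fast), 37 mm wide (x) by 101 mm long (y) by 32 mm high; lies in the back row of the steel tray, behind the bottles, its long side along the row. Point: its centre, 16 mm above its underside; x across, y along, z up.
- reagent_tray: Big shallow steel tray, fixed to the bench, 160 mm (x, depth) by 204 mm (y) with a rim 11 mm high and 4 mm thick; floor 4 mm thick. Its +x points away from the robot. The bottles stand in a row at x = -42 mm, at y = -64, 0 and +64 mm (which bottle where varies); the slide box lies at about x = +33 mm, up to 30 mm to either side of the middle. Origin: centre of its underside, on the worktop.
- park_tray: Long shallow grey plastic tray, empty, fixed to the bench, 86 mm (x, depth) by 226 mm (y) with a rim 11 mm high and 4 mm thick; floor 4 mm thick: the side area where the bottles wait, anywhere in it. It and the mat may change sides. (A tall white analyser stands on the bench further left, and a centrifuge behind this area, left of the steel tray: keep the arm clear of both.) Origin: centre of its underside.
- box_mat: Black rubber mat, fixed to the bench, 70 mm (x) by 130 mm (y) by 4 mm thick, where the slide box goes. Origin: centre of its underside.
- cup_mid (a point): Specimen cup with a yellow lid, 65 mm across, 74 mm tall, a bystander right of the steel tray. Point: its centre.
- timer_mid (a point): Small cream countdown timer, 64 x 68 x 21 mm, a bystander at the right. Point: its centre, 10 mm up.

How it is judged:
By the outcome, as a careful person would: the job done as asked, in the order asked, and still so for the second after the job is handed in, with the robot touching nothing.
It also fails if it takes over 144 s, if anything falls off the work surface, if the arm or the gripper's body presses on something with over 40 N, if the wrist force passes 120 N, or if a joint passes its speed limit or range.

## Working session

There is one attempt and no reset: what is moved stays moved. The work goes in short steps, Python scripts to look and compute and a shell command to move; the robot and the scene stay as the last step left them, time stands still between calls to the robot, and variables do not carry over. Pictures are saved under pics/ and viewed, at most 16 in all, crops included, and the job is handed in when it is done.

```bash
mkdir -p pics; ls; cat > h.py <<'E'
import numpy as np,cv2,sys
from bench import r
def K(c):
    f=200/np.tan(np.radians(c['fov_y'])/2); return np.array([[f,0,c['cx']],[0,f,c['cy']],[0,0,1.]])
def ray(c,uv):
    p=cv2.undistortPoints(np.array([[uv]],float),K(c),np.array(c['dist'],float))[0,0]
    R=cv2.Rodrigues(np.array(c['rvec'],float))[0]; o=-R.T@np.array(c['tvec'],float)
    d=R.T@np.array([p[0],p[1],1]); return o,d/np.linalg.norm(d)
def atz(c,uv,z):
    o,d=ray(c,uv); return o+d*(z-o[2])/d[2]
def tri(a,b):
    (o,d),(p,e)=a,b; s=np.linalg.lstsq(np.c_[d,-e],p-o,rcond=None)[0]
    x,y=o+s[0]*d,p+s[1]*e; return (x+y)/2,np.linalg.norm(x-y)
def proj(c,P):
    return cv2.projectPoints(np.array(P,float).reshape(-1,3),np.array(c['rvec'],float),np.array(c['tvec'],float),K(c),np.array(c['dist'],float))[0][:,0]
def snap(n,f):
    im=r.get_image(n); cv2.imwrite('pics/'+f,im[:,:,::-1]); return im
E
python3 - <<'E'
from h import *
for n in('top','side'): snap(n,n+'0.png'); print(n,r.calibration(n))
print(r.get_state())
E
```

```text
pics
top {'fov_y': 53.83362269085643, 'cx': 310.6176262127751, 'cy': 198.54190660199265, 'dist': array([-0.06629113,  0.        ,  0.        ,  0.        ,  0.        ]), 'rvec': array([ 2.21297204, -2.16606317,  0.11408054]), 'tvec': array([-249.8494555 ,  437.13002785,  862.50903726])}
side {'fov_y': 42.2321229102765, 'cx': 325.93595786392666, 'cy': 203.23083884916102, 'dist': array([-0.12297373,  0.        ,  0.        ,  0.        ,  0.        ]), 'rvec': array([ 2.12460722, -0.56836884,  0.32541233]), 'tvec': array([-506.98390959,   73.33716527, 1341.70513756])}
{'time_s': 0.1, 'q': array([-1.35298595e+00,  1.50894400e-01,  1.43790860e+00,  3.46624091e-06,
        1.55378921e+00, -1.33978980e-01]), 'joint_vel': array([ 0.00043643, -0.00013086, -0.00218315, -0.00041751, -0.00043188,
       -0.00012254]), 'joint_torque': array([ 6.59628713e-03, -7.14379406e+01, -5.71793783e+01, -3.18924936e-05,
        7.12644687e-03,  3.99136331e-05]), 'tool_pos': array([ 198.0822133 , -539.58898215,  230.78857708]), 'tool_rot': array([ 9.84570257e-01,  1.74989028e-01, -1.92111386e-05, -4.99413120e-04]), 'contact_force': array([0.03588681, 0.33375378, 0.21704155]), 'ft_torque': array([-0.00987656, -0.00679999,  0.0138281 ]), 'grasp_force': 0.0, 'opening': 84.95532609358148}
```

View pics/top0.png

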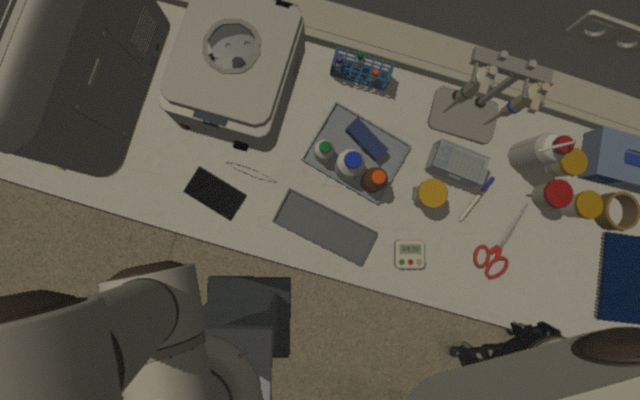

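View pics/side0.png

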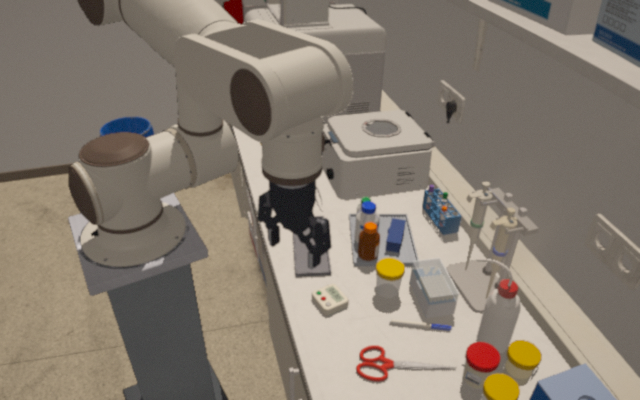

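The top view shows the steel tray with caps at green (325,148), blue (350,160) and orange (375,178), and the box at (366,138). The grey tray is at (325,226), the mat at (215,193), the cup at (432,193) and the timer at (409,254). The side view agrees, with caps at (366,203), (368,209) and (371,229).

```bash
python3 - <<'E'
from h import *
c=r.calibration('top');s=r.calibration('side')
for n,uv,z in [('green',(325,147),80),('blue',(351,159),107),('orange',(376,177),92),('box',(366,138),36),('cup',(432,193),74),('timer',(409,254),21)]: print(n,atz(c,uv,z).round())
for n,a,b in [('green',(325,147),(366,203)),('blue',(351,159),(368,207)),('orange',(376,177),(371,227))]: print(n,*[np.round(x) for x in tri(ray(c,a),ray(s,b))])
for n,q in dict(steel=[(338,104),(410,148),(380,201),(303,165)],grey=[(287,190),(377,234),(364,264),(274,224)],mat=[(203,168),(246,193),(231,220),(184,193)]).items():
    P=np.array([atz(c,u,11 if n!='mat' else 4) for u in q]); print(n,P.round()[:,:2].tolist(),P.mean(0).round(),[np.degrees(np.arctan2(*(P[i]-P[j])[[1,0]])).round(1) for i,j in((0,3),(1,2),(0,1),(3,2))])
print(r.calibration('wrist'))
E
```

```text
green [ 548. -267.   80.]
blue [ 518. -320.  107.]
orange [ 485. -374.   92.]
box [ 580. -362.   36.]
cup [ 456. -499.   74.]
timer [ 323. -463.   21.]
green [ 550. -268.   69.] 0.0
blue [ 519. -320.   99.] 1.0
orange [ 487. -376.   86.] 4.0
steel [[665.0, -300.0], [566.0, -469.0], [441.0, -399.0], [520.0, -222.0]] [ 548. -347.   11.] [np.float64(-28.2), np.float64(-29.2), np.float64(59.5), np.float64(66.1)]
grey [[461.0, -187.0], [366.0, -393.0], [298.0, -364.0], [384.0, -159.0]] [ 377. -276.   11.] [np.float64(-19.4), np.float64(-23.0), np.float64(65.1), np.float64(67.3)]
mat [[509.0, 8.0], [453.0, -93.0], [391.0, -61.0], [450.0, 49.0]] [451. -24.   4.] [np.float64(-35.0), np.float64(-27.2), np.float64(61.2), np.float64(61.7)]
{'fov_y': 58.03276503122562, 'cx': 317.8453722231158, 'cy': 196.38849785616637, 'dist': array([-0.06313967,  0.        ,  0.        ,  0.        ,  0.        ]), 'rvec': array([-2.34437645,  1.63509551,  0.27376095]), 'tvec': array([-574.96170238,  -42.52171213,  381.10176839])}
```

```bash
cat >> h.py <<'E'
from scipy.spatial.transform import Rotation as Ro
def go(xyz,yaw,n=None):
    "constant row (and count) to reach xyz with tool down and tool x at yaw deg"
    s=r.get_state(); R0=Ro.from_quat(s['tool_rot']); t=np.radians(yaw)/2
    w=(R0.inv()*Ro.from_quat([np.cos(t),np.sin(t),0,0])).as_rotvec(); d=np.array(xyz)-s['tool_pos']
    n=n or max(int(np.ceil(max(np.linalg.norm(d)/23,np.abs(w).max()/.075))),1)
    A=sum(Ro.from_rotvec(w/n*k).as_matrix() for k in range(n))
    v=np.linalg.solve(R0.as_matrix()@A,d)
    print('at',s['tool_pos'].round(1),'yaw',round(np.degrees(2*np.arctan2(*s['tool_rot'][[1,0]])),1),'op',round(s['opening'],1),'F',s['contact_force'].round(1),'t',round(s['time_s'],2)); print(n,'rows T',(v/25).round(3).tolist(),'W',(w/n/.08).round(3).tolist())
E
python3 - <<'E'
from h import *
c=r.calibration('wrist'); s=r.get_state()
o,d=ray(c,(320,200)); R=Ro.from_quat(s['tool_rot'])
print(R.inv().apply(o-s['tool_pos']),R.inv().apply(d))
go([470,-300,240],60,24);go([470,-300,240],60)
E
```

```text
[  83.96523007    0.26362481 -142.98956459] [-0.33417156  0.00640278  0.94249052]
at [ 198.1 -539.6  230.8] yaw 20.2 op 85.0 F [0.  0.3 0.2] t 0.1
24 rows T [0.616, -0.023, -0.015] W [-0.0, -0.0, -0.362]
at [ 198.1 -539.6  230.8] yaw 20.2 op 85.0 F [0.  0.3 0.2] t 0.1
16 rows T [0.924, -0.041, -0.023] W [-0.001, -0.0, -0.543]
```

```bash
R='{"translation":[0.924,-0.041,-0.023],"delta_rot":[0,0,-0.543],"fingers":1}'; 
python3 -m inch '[{"translation":[0.92,-0.04,-0.03],"delta_rot":[0,0,-0.543],"fingers":1},{"translation":[0.92,-0.04,-0.03],"delta_rot":[0,0,-0.543],"fingers":1},{"translation":[0.92,-0.04,-0.03],"delta_rot":[0,0,-0.543],"fingers":1},{"translation":[0.92,-0.04,-0.03],"delta_rot":[0,0,-0.543],"fingers":1},{"translation":[0.92,-0.04,-0.03],"delta_rot":[0,0,-0.543],"fingers":1},{"translation":[0.92,-0.04,-0.03],"delta_rot":[0,0,-0.543],"fingers":1},{"translation":[0.92,-0.04,-0.03],"delta_rot":[0,0,-0.543],"fingers":1},{"translation":[0.92,-0.04,-0.03],"delta_rot":[0,0,-0.543],"fingers":1}]'
python3 -m inch '[{"translation":[0.92,-0.04,-0.03],"delta_rot":[0,0,-0.543],"fingers":1},{"translation":[0.92,-0.04,-0.03],"delta_rot":[0,0,-0.543],"fingers":1},{"translation":[0.92,-0.04,-0.03],"delta_rot":[0,0,-0.543],"fingers":1},{"translation":[0.92,-0.04,-0.03],"delta_rot":[0,0,-0.543],"fingers":1},{"translation":[0.92,-0.04,-0.03],"delta_rot":[0,0,-0.543],"fingers":1},{"translation":[0.92,-0.04,-0.03],"delta_rot":[0,0,-0.543],"fingers":1},{"translation":[0.92,-0.04,-0.03],"delta_rot":[0,0,-0.543],"fingers":1},{"translation":[0.92,-0.04,-0.03],"delta_rot":[0,0,-0.543],"fingers":1}]'
python3 - <<'E'
from h import *
import pickle
go([480,-290,240],60); c=r.calibration('wrist'); snap('wrist','w1.png'); pickle.dump(c,open('c1.pkl','wb'))
E
```

```text
time_s: 0.77
tool_pos: [355.4, -443.6, 237.0]
tool_rot: [0.939, 0.344, -0.0, -0.0]
contact_force: [0.2, -0.7, -0.7]
opening: 85.6
grasp_force: 0.0
time_s: 1.43
tool_pos: [469.8, -300.4, 243.0]
tool_rot: [0.866, 0.501, -0.0, -0.0]
contact_force: [-0.2, -0.1, 0.5]
opening: 85.4
grasp_force: 0.0
at [ 469.8 -300.4  243. ] yaw 60.1 op 85.4 F [-0.2 -0.1  0.5] t 1.43
1 rows T [0.565, 0.147, 0.119] W [-0.008, -0.003, 0.023]
```

View pics/w1.png

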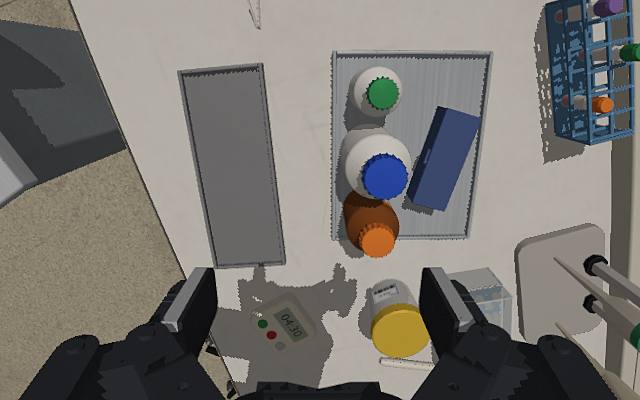

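The wrist view shows the steel-tray corners at about (332,51), (492,52), (468,238) and (331,238). Caps are at green (383,93), blue (386,176) and orange (378,241). The box is yawed, centred near (444,158). The grey-tray corners are at (178,70), (263,63), (285,263) and (214,267).

I'll take a second wrist view with the camera shifted along the row.

```bash

python3 -m inch '[{"translation":[0,0.9,0],"delta_rot":[0,0,0],"fingers":1},{"translation":[0,0.9,0],"delta_rot":[0,0,0],"fingers":1},{"translation":[0,0.9,0],"delta_rot":[0,0,0],"fingers":1},{"translation":[0,0.9,0],"delta_rot":[0,0,0],"fingers":1},{"translation":[0,0.5,0],"delta_rot":[0,0,0],"fingers":1},{"translation":[0,0,0],"delta_rot":[0,0,0],"fingers":1},{"translation":[0,0,0],"delta_rot":[0,0,0],"fingers":1},{"translation":[0,0,0],"delta_rot":[0,0,0],"fingers":1}]'
python3 - <<'E'
from h import *
import pickle
c=r.calibration('wrist'); b=snap('wrist','w2.png'); pickle.dump(c,open('c2.pkl','wb'))
a=cv2.imread('pics/w1.png')[40:260,320:500]; b=cv2.imread('pics/w2.png')[40:260,190:390]
cv2.imwrite('pics/z.png',np.hstack([cv2.resize(a,None,fx=2,fy=2.5,interpolation=2),cv2.resize(b,None,fx=2,fy=2.5,interpolation=2)]))
E
```

```text
time_s: 2.15
tool_pos: [557.5, -352.5, 243.0]
tool_rot: [0.866, 0.5, -0.0, -0.0]
contact_force: [-0.3, 0.5, -0.7]
opening: 85.5
grasp_force: 0.0
```

View pics/z.png

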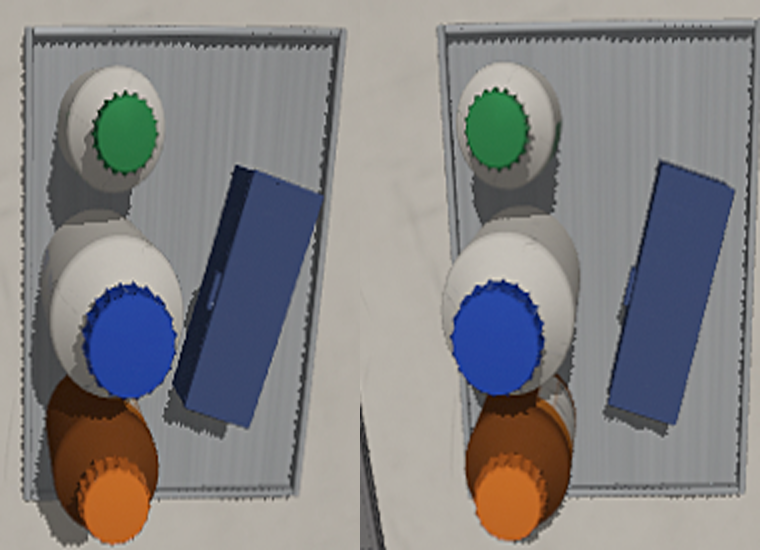

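The zoom (left is view 1, right is view 2) gives clear cap discs, box-top corners and tray rims, so I'll triangulate from those.

```bash
cat > m.py <<'E'
from h import *
import pickle
c1,c2=[pickle.load(open(f'c{i}.pkl','rb')) for i in(1,2)]
f1=lambda x,y:(320+x/2,40+y/2.5); f2=lambda x,y:(190+(x-360)/2,40+y/2.5)
pts=dict(green=((127,134),(497,129)),blue=((133,345),(498,340)),orange=((115,503),(510,503)),bTL=((253,168),(660,160)),bTR=((322,193),(735,187)),bBR=((248,428),(675,424)),bBL=((186,408),(608,404)),sTL=((24,28),(438,26)),sTR=((346,28),(759,21)),sBR=((297,497),(745,492)))
D={}
for n,(a,b) in pts.items(): D[n],e=tri(ray(c1,f1(*a)),ray(c2,f2(*b))); print(n,D[n].round(1),round(e,1), atz(c1,f1(*a),dict(g=84,b=111,o=96,s=11).get(n[0] if n in('green','blue','orange') or n[0]=='s' else 0,36)).round(1))
B=np.array([D[k] for k in('bTL','bTR','bBR','bBL')]); print('box',B.mean(0),[np.linalg.norm(B[i]-B[i-1]).round(1) for i in range(4)],[np.degrees(np.arctan2(*(B[i]-B[j])[[1,0]])).round(1) for i,j in((0,3),(1,2))])
g=D['green']-D['orange'];print('row',np.linalg.norm(g[:2]),np.degrees(np.arctan2(g[1],g[0])))
def rect(c,uv,w,l,z):
    P=np.array([atz(c,u,z)[:2] for u in uv]); 
    m=np.array([[w/2,l/2],[-w/2,l/2],[-w/2,-l/2],[w/2,-l/2]]) # back-left, front-left, front-right, back-right
    T,_=cv2.estimateAffinePartial2D(m.astype(np.float32),P.astype(np.float32)); 
    print('rect',P.mean(0).round(1),'yaw',np.degrees(np.arctan2(T[1,0],T[0,0])).round(2),'scale',np.hypot(*T[:,0]).round(3))
rect(c1,[f1(346,28),f1(24,28),f1(22,500),f1(297,497)],160,204,11)
rect(c1,[(263,63),(178,70),(214,267),(285,263)],86,226,11)
E
python3 m.py
```

```text
green [ 550.7 -268.1   81.8] 0.2 [ 550.3 -267.9   84. ]
blue [ 519.9 -324.3  108.7] 0.3 [ 519.8 -323.6  111. ]
orange [ 486.6 -380.5   91.1] 1.2 [ 487.3 -377.4   96. ]
bTL [ 603.9 -314.9   35.9] 0.8 [ 603.6 -315.2   36. ]
bTR [ 630.7 -341.8   32.3] 0.2 [ 629.5 -340.5   36. ]
bBR [ 558.9 -412.9   34.7] 0.3 [ 558.6 -412.4   36. ]
bBL [ 533.8 -386.5   38.6] 0.3 [ 533.9 -387.8   36. ]
sTL [ 534.5 -216.5    5.2] 0.0 [ 534.2 -216.7   11. ]
sTR [ 671.6 -293.8   14.9] 0.8 [ 673.5 -294.2   11. ]
sBR [ 574.5 -474.2    6.3] 1.3 [ 573.4 -471.8   11. ]
box [ 581.80515955 -364.01750566   35.35635273] [np.float64(100.2), np.float64(38.2), np.float64(101.1), np.float64(36.6)] [np.float64(45.6), np.float64(44.7)]
row 129.39235901871746 60.315244091847156
rect [ 553.9 -343.9] yaw -29.38 scale 0.997
rect [ 383.1 -273.6] yaw -25.84 scale 0.985
```

```bash
python3 - <<'E'
from h import *
go([519,-323.5,130],60.3,6)
E
```

```text
at [ 557.5 -352.4  243.4] yaw 60.0 op 85.2 F [ 0.5  0.3 -0.5] t 2.2
6 rows T [0.039, -0.318, 0.756] W [-0.0, -0.0, -0.012]
```

```bash

python3 -m inch '[{"translation":[0.05,-0.64,0.3],"delta_rot":[0,0,-0.04],"fingers":0.85},{"translation":[0.05,-0.64,0.4],"delta_rot":[0,0,-0.04],"fingers":0.85},{"translation":[0.05,-0.63,0.7],"delta_rot":[0,0,0],"fingers":0.85},{"translation":[0.08,0,0.9],"delta_rot":[0,0,0],"fingers":0.85},{"translation":[0,0,0.9],"delta_rot":[0,0,0],"fingers":0.85},{"translation":[0,0,0.9],"delta_rot":[0,0,0],"fingers":0.85},{"translation":[0,0,0.44],"delta_rot":[0,0,0],"fingers":0.85},{"translation":[0,0,0],"delta_rot":[0,0,0],"fingers":0.85}]'
python3 - <<'E'
from h import *
go([519,-323.5,42],60.3,8)
c=r.calibration('wrist');b=snap('wrist','w3.png');print(proj(c,[[519,-323.5,111],[550.6,-267.9,84],[487.4,-379.1,96]]))
E
```

```text
time_s: 2.87
tool_pos: [518.3, -323.1, 127.8]
tool_rot: [0.865, 0.503, -0.001, -0.002]
contact_force: [-0.8, 0.3, -0.3]
opening: 78.4
grasp_force: 0.0
at [ 518.3 -323.1  127.8] yaw 60.3 op 78.4 F [-0.8  0.3 -0.3] t 2.87
8 rows T [0.0, 0.005, 0.429] W [-0.005, -0.001, 0.001]
[[318.7673605  251.44661487]
 [318.87402348 114.02353419]
 [318.67680721 335.18625766]]
```

View pics/w3.png

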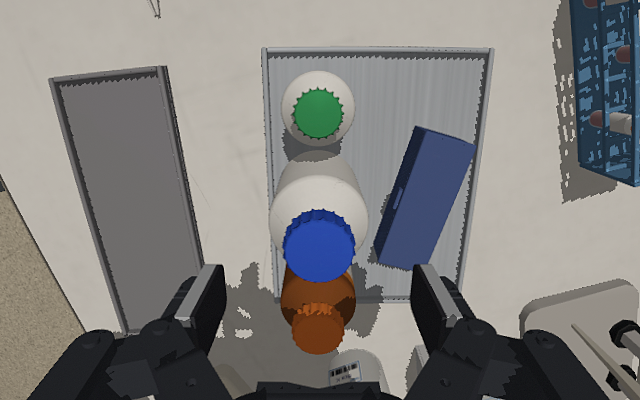

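The predicted cap centres match the picture: blue about (320,247), green (318,113), orange (319,333). Now I descend and grip blue.

```bash

python3 -m inch '[{"translation":[0.04,0,0.8],"delta_rot":[0,0,0],"fingers":0.85},{"translation":[0,0,0.8],"delta_rot":[0,0,0],"fingers":0.85},{"translation":[0,0,0.8],"delta_rot":[0,0,0],"fingers":0.85},{"translation":[0,0,0.5],"delta_rot":[0,0,0],"fingers":0.85},{"translation":[0,0,0.3],"delta_rot":[0,0,0],"fingers":0.85},{"translation":[0,0,0.12],"delta_rot":[0,0,0],"fingers":0.85},{"translation":[0,0,0.08],"delta_rot":[0,0,0],"fingers":0.85},{"translation":[0,0,0],"delta_rot":[0,0,0],"fingers":0.85}]'
python3 -m inch '[{"translation":[0,0,0],"delta_rot":[0,0,0],"fingers":-1},{"translation":[0,0,0],"delta_rot":[0,0,0],"fingers":-1},{"translation":[0,0,0],"delta_rot":[0,0,0],"fingers":-1},{"translation":[0,0,0],"delta_rot":[0,0,0],"fingers":-1},{"translation":[0,0,0],"delta_rot":[0,0,0],"fingers":-1},{"translation":[0,0,0],"delta_rot":[0,0,0],"fingers":-1},{"translation":[0,0,0],"delta_rot":[0,0,0],"fingers":-1},{"translation":[0,0,0],"delta_rot":[0,0,0],"fingers":-1}]'
```

```text
time_s: 3.58
tool_pos: [520.3, -323.4, 45.5]
tool_rot: [0.864, 0.503, 0.0, 0.0]
contact_force: [-0.5, 0.2, 0.1]
opening: 78.8
grasp_force: 0.0
time_s: 4.25
tool_pos: [520.3, -323.5, 46.1]
tool_rot: [0.865, 0.503, 0.0, 0.001]
contact_force: [-3.0, 0.6, 8.4]
opening: 57.2
grasp_force: 64.5
```

Opening is 57 mm rather than 60 with an upward force, so the pads are on the shoulder. I'll reopen, go lower and regrip.

```bash

python3 -m inch '[{"translation":[0,0,0],"delta_rot":[0,0,0],"fingers":0.85},{"translation":[0,0,0],"delta_rot":[0,0,0],"fingers":0.85},{"translation":[0,0,0],"delta_rot":[0,0,0],"fingers":0.85},{"translation":[0,0,0],"delta_rot":[0,0,0],"fingers":0.85},{"translation":[0,0,0.1],"delta_rot":[0,0,0],"fingers":0.85},{"translation":[0,0,0.08],"delta_rot":[0,0,0],"fingers":0.85},{"translation":[0,0,0],"delta_rot":[0,0,0],"fingers":0.85},{"translation":[0,0,0],"delta_rot":[0,0,0],"fingers":0.85}]'
python3 -m inch '[{"translation":[0,0,0.04],"delta_rot":[0,0,0],"fingers":0.85},{"translation":[0,0,0],"delta_rot":[0,0,0],"fingers":0.85},{"translation":[0,0,0],"delta_rot":[0,0,0],"fingers":0.85},{"translation":[0,0,0],"delta_rot":[0,0,0],"fingers":0.85},{"translation":[0,0,0],"delta_rot":[0,0,0],"fingers":0.85},{"translation":[0,0,0],"delta_rot":[0,0,0],"fingers":0.85},{"translation":[0,0,0],"delta_rot":[0,0,0],"fingers":0.85},{"translation":[0,0,0],"delta_rot":[0,0,0],"fingers":0.85}]'
python3 - <<'E'
from h import *
go([520.3,-323.4,41],60.3)
snap('side','s1.png');b=cv2.imread('pics/s1.png')[150:290,290:450];cv2.imwrite('pics/s1z.png',cv2.resize(b,None,fx=4,fy=4))
E
```

```text
time_s: 4.92
tool_pos: [519.8, -323.0, 40.0]
tool_rot: [0.865, 0.503, -0.0, -0.0]
contact_force: [-0.2, 0.3, 0.9]
opening: 79.3
grasp_force: 0.0
time_s: 5.58
tool_pos: [520.0, -323.1, 39.3]
tool_rot: [0.865, 0.503, 0.0, -0.0]
contact_force: [-0.5, -0.2, -0.1]
opening: 79.0
grasp_force: 0.0
at [ 520.  -323.1   39.3] yaw 60.3 op 79.0 F [-0.5 -0.2 -0.1] t 5.58
1 rows T [-0.005, 0.019, -0.069] W [-0.001, -0.001, 0.01]
```

View pics/s1z.png

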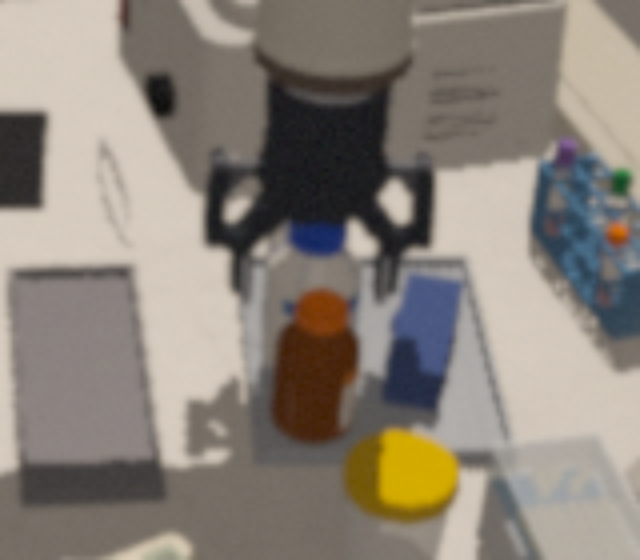

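The side view shows all bottles upright, fingers straddling the blue bottle near its shoulder and the body just above the cap. Gripping and lifting slightly.

```bash

python3 -m inch '[{"translation":[0,0,0],"delta_rot":[0,0,0],"fingers":-1},{"translation":[0,0,0],"delta_rot":[0,0,0],"fingers":-1},{"translation":[0,0,0],"delta_rot":[0,0,0],"fingers":-1},{"translation":[0,0,0],"delta_rot":[0,0,0],"fingers":-1},{"translation":[0,0,0],"delta_rot":[0,0,0],"fingers":-1},{"translation":[0,0,0],"delta_rot":[0,0,0],"fingers":-1},{"translation":[0,0,0],"delta_rot":[0,0,0],"fingers":-1},{"translation":[0,0,0],"delta_rot":[0,0,0],"fingers":-1}]'
python3 - <<'E'
from h import *
s=r.get_state();print(s['tool_pos'],s['contact_force'],s['opening'],s['grasp_force'])
E
```

```text
time_s: 6.3
tool_pos: [520.0, -323.2, 39.7]
tool_rot: [0.865, 0.503, 0.0, 0.0]
contact_force: [-0.9, 0.2, 5.5]
opening: 57.9
grasp_force: 64.6
[ 520.03396628 -323.20281855   39.66623346] [-0.90862416  0.18867004  5.52787805] 57.857997774539754 64.61172037641518
```

```bash

python3 -m inch '[{"translation":[0,0,-0.15],"delta_rot":[0,0,0],"fingers":-1},{"translation":[0,0,-0.3],"delta_rot":[0,0,0],"fingers":-1},{"translation":[0,0,-0.5],"delta_rot":[0,0,0],"fingers":-1},{"translation":[0,0,-0.7],"delta_rot":[0,0,0],"fingers":-1},{"translation":[0,0,-0.8],"delta_rot":[0,0,0],"fingers":-1},{"translation":[0,0,-0.8],"delta_rot":[0,0,0],"fingers":-1},{"translation":[0,0,-0.5],"delta_rot":[0,0,0],"fingers":-1},{"translation":[0,0,-0.25],"delta_rot":[0,0,0],"fingers":-1}]'
python3 - <<'E'
from h import *
go([415.3,-207,140],60.3,10)
go([415.3,-207,140],60.3,14)
c=r.calibration('top');snap('top','t1.png');b=cv2.imread('pics/t1.png')
snap('side','s2.png');a=cv2.imread('pics/s2.png')[130:290,290:490]
cv2.imwrite('pics/s2z.png',np.hstack([cv2.resize(a,None,fx=2,fy=2),cv2.resize(b[80:240,200:400],None,fx=2,fy=2)]))
E
```

```text
time_s: 6.97
tool_pos: [520.5, -323.5, 142.0]
tool_rot: [0.865, 0.503, 0.001, 0.001]
contact_force: [-0.7, 1.8, -2.4]
opening: 57.4
grasp_force: 64.3
at [ 520.5 -323.5  142. ] yaw 60.3 op 57.4 F [-0.7  1.8 -2.4] t 6.97
10 rows T [0.197, -0.596, 0.007] W [0.004, 0.001, 0.001]
at [ 520.5 -323.5  142. ] yaw 60.3 op 57.4 F [-0.7  1.8 -2.4] t 6.97
14 rows T [0.14, -0.426, 0.005] W [0.003, 0.0, 0.001]
```

View pics/s2z.png

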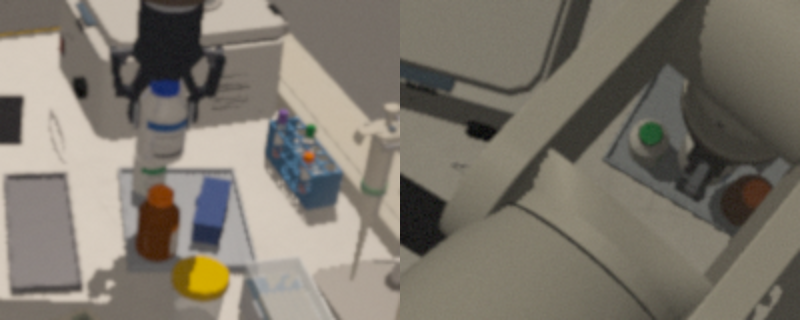

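Blue hangs upright in the grip (side, at about (165,130) in the crop). Now to the grey tray.

```bash

python3 -m inch '[{"translation":[0.1,-0.3,0],"delta_rot":[0,0,0],"fingers":-1},{"translation":[0.2,-0.6,0],"delta_rot":[0,0,0],"fingers":-1},{"translation":[0.27,-0.8,0],"delta_rot":[0,0,0],"fingers":-1},{"translation":[0.27,-0.8,0],"delta_rot":[0,0,0],"fingers":-1},{"translation":[0.3,-0.9,0],"delta_rot":[0,0,0],"fingers":-1},{"translation":[0.3,-0.9,0],"delta_rot":[0,0,0],"fingers":-1},{"translation":[0.27,-0.8,0],"delta_rot":[0,0,0],"fingers":-1},{"translation":[0.2,-0.6,0],"delta_rot":[0,0,0],"fingers":-1}]'
python3 -m inch '[{"translation":[0.06,-0.26,0.2],"delta_rot":[0,0,0],"fingers":-1},{"translation":[0,0,0.4],"delta_rot":[0,0,0],"fingers":-1},{"translation":[0,0,0.7],"delta_rot":[0,0,0],"fingers":-1},{"translation":[0,0,0.7],"delta_rot":[0,0,0],"fingers":-1},{"translation":[0,0,0.7],"delta_rot":[0,0,0],"fingers":-1},{"translation":[0,0,0.5],"delta_rot":[0,0,0],"fingers":-1},{"translation":[0,0,0.3],"delta_rot":[0,0,0],"fingers":-1},{"translation":[0,0,0],"delta_rot":[0,0,0],"fingers":-1}]'
python3 - <<'E'
from h import *
go([415.3,-207,40],60.3,8)
s=r.get_state();print(s['tool_pos'],s['contact_force'],s['opening'],s['grasp_force'])
E
```

```text
time_s: 7.73
tool_pos: [417.8, -209.2, 137.9]
tool_rot: [0.864, 0.503, -0.0, -0.001]
contact_force: [0.3, 0.1, -1.8]
opening: 57.3
grasp_force: 64.4
time_s: 8.4
tool_pos: [414.1, -206.2, 49.4]
tool_rot: [0.865, 0.502, -0.001, -0.002]
contact_force: [-0.5, -0.4, -2.8]
opening: 57.7
grasp_force: 64.5
at [ 414.1 -206.2   49.4] yaw 60.3 op 57.7 F [-0.5 -0.4 -2.8] t 8.4
8 rows T [-0.0, 0.007, 0.047] W [-0.006, -0.001, 0.001]
[ 414.07421156 -206.24795678   49.38665522] [-0.50164794 -0.41707636 -2.84358745] 57.658474920399 64.45146862766705
```

```bash

python3 -m inch '[{"translation":[0,0,0.1],"delta_rot":[0,0,0],"fingers":-1},{"translation":[0,0,0.1],"delta_rot":[0,0,0],"fingers":-1},{"translation":[0,0,0.1],"delta_rot":[0,0,0],"fingers":-1},{"translation":[0,0,0.06],"delta_rot":[0,0,0],"fingers":-1},{"translation":[0,0,0],"delta_rot":[0,0,0],"fingers":-1},{"translation":[0,0,0],"delta_rot":[0,0,0],"fingers":-1},{"translation":[0,0,0],"delta_rot":[0,0,0],"fingers":-1},{"translation":[0,0,0],"delta_rot":[0,0,0],"fingers":-1}]'
```

```text
time_s: 9.07
tool_pos: [414.9, -206.6, 43.0]
tool_rot: [0.865, 0.503, 0.0, 0.0]
contact_force: [0.7, 1.1, -1.0]
opening: 57.5
grasp_force: 64.5
```

```bash

python3 -m inch '[{"translation":[0,0,0.06],"delta_rot":[0,0,0],"fingers":-1},{"translation":[0,0,0.06],"delta_rot":[0,0,0],"fingers":-1},{"translation":[0,0,0],"delta_rot":[0,0,0],"fingers":-1},{"translation":[0,0,0],"delta_rot":[0,0,0],"fingers":-1},{"translation":[0,0,0],"delta_rot":[0,0,0],"fingers":-1},{"translation":[0,0,0],"delta_rot":[0,0,0],"fingers":-1},{"translation":[0,0,0],"delta_rot":[0,0,0],"fingers":-1},{"translation":[0,0,0],"delta_rot":[0,0,0],"fingers":-1}]'
```

```text
time_s: 9.73
tool_pos: [414.8, -206.6, 39.8]
tool_rot: [0.865, 0.503, 0.0, -0.0]
contact_force: [0.4, -0.3, -1.6]
opening: 57.4
grasp_force: 64.4
```

```bash

python3 -m inch '[{"translation":[0,0,0.04],"delta_rot":[0,0,0],"fingers":-1},{"translation":[0,0,0.04],"delta_rot":[0,0,0],"fingers":-1},{"translation":[0,0,0],"delta_rot":[0,0,0],"fingers":-1},{"translation":[0,0,0],"delta_rot":[0,0,0],"fingers":-1},{"translation":[0,0,0],"delta_rot":[0,0,0],"fingers":-1},{"translation":[0,0,0],"delta_rot":[0,0,0],"fingers":-1},{"translation":[0,0,0],"delta_rot":[0,0,0],"fingers":-1},{"translation":[0,0,0],"delta_rot":[0,0,0],"fingers":-1}]'
```

```text
time_s: 10.4
tool_pos: [414.9, -206.7, 39.5]
tool_rot: [0.864, 0.503, 0.0, 0.0]
contact_force: [-11.6, 7.6, 34.4]
opening: 57.6
grasp_force: 68.7
```

```bash

python3 -m inch '[{"translation":[0,0,-0.06],"delta_rot":[0,0,0],"fingers":-1},{"translation":[0,0,0],"delta_rot":[0,0,0],"fingers":-1},{"translation":[0,0,0],"delta_rot":[0,0,0],"fingers":0.85},{"translation":[0,0,0],"delta_rot":[0,0,0],"fingers":0.85},{"translation":[0,0,0],"delta_rot":[0,0,0],"fingers":0.85},{"translation":[0,0,0],"delta_rot":[0,0,0],"fingers":0.85},{"translation":[0,0,0],"delta_rot":[0,0,0],"fingers":0.85},{"translation":[0,0,0],"delta_rot":[0,0,0],"fingers":0.85}]'
python3 -m inch '[{"translation":[0,0,-0.2],"delta_rot":[0,0,0],"fingers":0.85},{"translation":[0,0,-0.5],"delta_rot":[0,0,0],"fingers":0.85},{"translation":[0,0,-0.9],"delta_rot":[0,0,0],"fingers":0.85},{"translation":[0,0,-0.9],"delta_rot":[0,0,0],"fingers":0.85},{"translation":[0,0,-0.9],"delta_rot":[0,0,0],"fingers":0.85},{"translation":[0,0,-0.9],"delta_rot":[0,0,0],"fingers":0.85},{"translation":[0,0,-0.2],"delta_rot":[0,0,0],"fingers":0.85},{"translation":[0,0,0],"delta_rot":[0,0,0],"fingers":0.85}]'
python3 - <<'E'
from h import *
go([487.4,-379.1,152],60.3,10)
E
```

```text
time_s: 11.07
tool_pos: [414.8, -206.5, 39.2]
tool_rot: [0.865, 0.503, -0.0, -0.0]
contact_force: [0.1, -0.4, -0.3]
opening: 78.9
grasp_force: 0.0
time_s: 11.73
tool_pos: [415.4, -207.0, 153.6]
tool_rot: [0.865, 0.503, 0.001, 0.001]
contact_force: [-0.0, -0.0, -1.0]
opening: 78.8
grasp_force: 0.0
at [ 415.4 -207.   153.6] yaw 60.3 op 78.8 F [-0. -0. -1.] t 11.73
10 rows T [-0.456, 0.591, 0.007] W [0.004, 0.0, 0.001]
```

```bash

python3 -m inch '[{"translation":[-0.56,0.73,0],"delta_rot":[0,0,0],"fingers":0.55},{"translation":[-0.57,0.74,0],"delta_rot":[0,0,0],"fingers":0.55},{"translation":[-0.57,0.74,0],"delta_rot":[0,0,0],"fingers":0.55},{"translation":[-0.57,0.74,0],"delta_rot":[0,0,0],"fingers":0.55},{"translation":[-0.57,0.74,0],"delta_rot":[0,0,0],"fingers":0.55},{"translation":[-0.57,0.74,0],"delta_rot":[0,0,0],"fingers":0.55},{"translation":[-0.57,0.74,0],"delta_rot":[0,0,0],"fingers":0.55},{"translation":[-0.57,0.74,0],"delta_rot":[0,0,0],"fingers":0.55}]'
python3 -m inch '[{"translation":[0,0,0],"delta_rot":[0,0,0],"fingers":0.55},{"translation":[0,0,0.3],"delta_rot":[0,0,0],"fingers":0.55},{"translation":[0,0,0.3],"delta_rot":[0,0,0],"fingers":0.55},{"translation":[0,0,0.2],"delta_rot":[0,0,0],"fingers":0.55},{"translation":[0,0,0],"delta_rot":[0,0,0],"fingers":0.55},{"translation":[0,0,0],"delta_rot":[0,0,0],"fingers":0.55},{"translation":[0,0,0],"delta_rot":[0,0,0],"fingers":0.55},{"translation":[0,0,0],"delta_rot":[0,0,0],"fingers":0.55}]'
python3 - <<'E'
from h import *
go([487.4,-379.1,29],60.3,7)
c=r.calibration('wrist');b=snap('wrist','w4.png');print(proj(c,[[550.6,-267.9,84],[487.4,-379.1,96],[581.8,-364,36],[415,-206.7,111]]))
E
```

```text
time_s: 12.4
tool_pos: [486.9, -379.3, 150.2]
tool_rot: [0.865, 0.503, -0.0, -0.001]
contact_force: [0.2, 1.4, 0.3]
opening: 66.3
grasp_force: 0.0
time_s: 13.07
tool_pos: [487.1, -378.4, 132.3]
tool_rot: [0.864, 0.503, 0.0, 0.0]
contact_force: [0.4, -0.6, 0.6]
opening: 66.1
grasp_force: 0.0
at [ 487.1 -378.4  132.3] yaw 60.4 op 66.1 F [ 0.4 -0.6  0.6] t 13.07
7 rows T [-0.002, 0.003, 0.59] W [0.001, 0.0, 0.002]
[[318.31033377 -22.01565059]
 [318.2052373  235.4848882 ]
 [431.71136178 113.09048382]
 [-17.553026    11.22462813]]
```

View pics/w4.png

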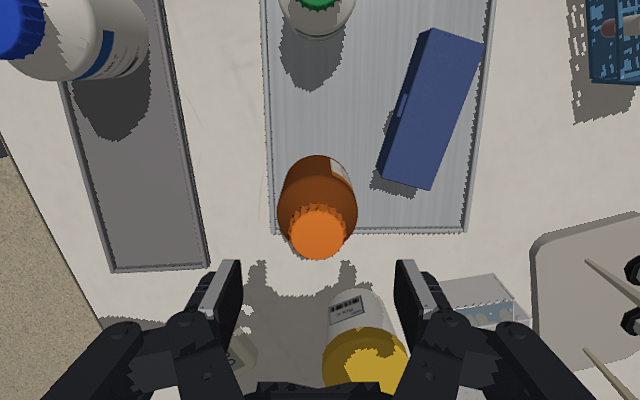

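Orange cap at (318,233) against a prediction of (318,235), so aligned. Blue stands at the left end of the grey tray. Descend, grip, lift.

```bash

python3 -m inch '[{"translation":[0,0,0.9],"delta_rot":[0,0,0],"fingers":0.55},{"translation":[0,0,0.9],"delta_rot":[0,0,0],"fingers":0.55},{"translation":[0,0,0.9],"delta_rot":[0,0,0],"fingers":0.55},{"translation":[0,0,0.7],"delta_rot":[0,0,0],"fingers":0.55},{"translation":[0,0,0.4],"delta_rot":[0,0,0],"fingers":0.55},{"translation":[0,0,0.2],"delta_rot":[0,0,0],"fingers":0.55},{"translation":[0,0,0.05],"delta_rot":[0,0,0],"fingers":0.55},{"translation":[0,0,0],"delta_rot":[0,0,0],"fingers":0.55}]'
python3 -m inch '[{"translation":[0,0,0],"delta_rot":[0,0,0],"fingers":0.55},{"translation":[0,0,0],"delta_rot":[0,0,0],"fingers":-1},{"translation":[0,0,0],"delta_rot":[0,0,0],"fingers":-1},{"translation":[0,0,0],"delta_rot":[0,0,0],"fingers":-1},{"translation":[0,0,0],"delta_rot":[0,0,0],"fingers":-1},{"translation":[0,0,0],"delta_rot":[0,0,0],"fingers":-1},{"translation":[0,0,0],"delta_rot":[0,0,0],"fingers":-1},{"translation":[0,0,0],"delta_rot":[0,0,0],"fingers":-1}]'
```

```text
time_s: 13.78
tool_pos: [487.2, -378.8, 31.2]
tool_rot: [0.865, 0.503, 0.0, 0.0]
contact_force: [-0.2, -0.3, 0.2]
opening: 66.2
grasp_force: 0.0
time_s: 14.45
tool_pos: [487.4, -378.9, 31.8]
tool_rot: [0.864, 0.503, 0.0, 0.001]
contact_force: [-0.8, -0.0, 5.9]
opening: 49.6
grasp_force: 62.5
```

```bash

python3 -m inch '[{"translation":[0,0,-0.15],"delta_rot":[0,0,0],"fingers":-1},{"translation":[0,0,-0.3],"delta_rot":[0,0,0],"fingers":-1},{"translation":[0,0,-0.4],"delta_rot":[0,0,0],"fingers":-1},{"translation":[0,0,-0.4],"delta_rot":[0,0,0],"fingers":-1},{"translation":[0,0,-0.4],"delta_rot":[0,0,0],"fingers":-1},{"translation":[0,0,-0.3],"delta_rot":[0,0,0],"fingers":-1},{"translation":[0,0,-0.15],"delta_rot":[0,0,0],"fingers":-1},{"translation":[0,0,0],"delta_rot":[0,0,0],"fingers":-1}]'
python3 - <<'E'
from h import *
go([350,-342,80],60.3,9)
E
```

```text
time_s: 15.12
tool_pos: [487.2, -378.8, 84.3]
tool_rot: [0.865, 0.503, 0.0, 0.001]
contact_force: [0.2, 0.0, -1.4]
opening: 49.6
grasp_force: 62.3
at [ 487.2 -378.8   84.3] yaw 60.3 op 49.6 F [ 0.2  0.  -1.4] t 15.12
9 rows T [-0.16, -0.611, 0.018] W [0.002, 0.0, 0.001]
```

```bash

python3 -m inch '[{"translation":[-0.08,-0.3,0],"delta_rot":[0,0,0],"fingers":-1},{"translation":[-0.16,-0.6,0],"delta_rot":[0,0,0],"fingers":-1},{"translation":[-0.24,-0.9,0],"delta_rot":[0,0,0],"fingers":-1},{"translation":[-0.24,-0.9,0],"delta_rot":[0,0,0],"fingers":-1},{"translation":[-0.24,-0.9,0],"delta_rot":[0,0,0],"fingers":-1},{"translation":[-0.24,-0.9,0],"delta_rot":[0,0,0],"fingers":-1},{"translation":[-0.16,-0.6,0],"delta_rot":[0,0,0],"fingers":-1},{"translation":[-0.08,-0.4,0],"delta_rot":[0,0,0],"fingers":-1}]'
python3 -m inch '[{"translation":[0,0,0.2],"delta_rot":[0,0,0],"fingers":-1},{"translation":[0,0,0.5],"delta_rot":[0,0,0],"fingers":-1},{"translation":[0,0,0.5],"delta_rot":[0,0,0],"fingers":-1},{"translation":[0,0,0.4],"delta_rot":[0,0,0],"fingers":-1},{"translation":[0,0,0.25],"delta_rot":[0,0,0],"fingers":-1},{"translation":[0,0,0.1],"delta_rot":[0,0,0],"fingers":-1},{"translation":[0,0,0],"delta_rot":[0,0,0],"fingers":-1},{"translation":[0,0,0],"delta_rot":[0,0,0],"fingers":-1}]'
```

```text
time_s: 15.78
tool_pos: [347.7, -340.9, 82.5]
tool_rot: [0.865, 0.502, -0.0, -0.001]
contact_force: [0.0, -0.0, -1.0]
opening: 49.6
grasp_force: 62.4
time_s: 16.45
tool_pos: [349.9, -341.9, 34.5]
tool_rot: [0.864, 0.503, 0.0, 0.0]
contact_force: [-0.1, 0.3, -0.3]
opening: 50.0
grasp_force: 62.4
```

```bash

python3 -m inch '[{"translation":[0,0,0.04],"delta_rot":[0,0,0],"fingers":-1},{"translation":[0,0,0.04],"delta_rot":[0,0,0],"fingers":-1},{"translation":[0,0,0.03],"delta_rot":[0,0,0],"fingers":-1},{"translation":[0,0,0],"delta_rot":[0,0,0],"fingers":-1},{"translation":[0,0,0],"delta_rot":[0,0,0],"fingers":-1},{"translation":[0,0,0],"delta_rot":[0,0,0],"fingers":-1},{"translation":[0,0,0],"delta_rot":[0,0,0],"fingers":-1},{"translation":[0,0,0],"delta_rot":[0,0,0],"fingers":-1}]'
python3 -m inch '[{"translation":[0,0,0],"delta_rot":[0,0,0],"fingers":0.55},{"translation":[0,0,0],"delta_rot":[0,0,0],"fingers":0.55},{"translation":[0,0,0],"delta_rot":[0,0,0],"fingers":0.55},{"translation":[0,0,0],"delta_rot":[0,0,0],"fingers":0.55},{"translation":[0,0,-0.5],"delta_rot":[0,0,0],"fingers":0.55},{"translation":[0,0,-0.9],"delta_rot":[0,0,0],"fingers":0.55},{"translation":[0,0,-0.9],"delta_rot":[0,0,0],"fingers":0.55},{"translation":[0,0,-0.9],"delta_rot":[0,0,0],"fingers":0.55}]'
python3 -m inch '[{"translation":[0,0,-0.8],"delta_rot":[0,0,0],"fingers":0.5},{"translation":[0,0,0],"delta_rot":[0,0,0],"fingers":0.5},{"translation":[0,0,0],"delta_rot":[0,0,0],"fingers":0.5},{"translation":[0,0,0],"delta_rot":[0,0,0],"fingers":0.5},{"translation":[0,0,0],"delta_rot":[0,0,0],"fingers":0.5},{"translation":[0,0,0],"delta_rot":[0,0,0],"fingers":0.5},{"translation":[0,0,0],"delta_rot":[0,0,0],"fingers":0.5},{"translation":[0,0,0],"delta_rot":[0,0,0],"fingers":0.5}]'
python3 - <<'E'
from h import *
go([550.6,-267.9,130],50,12)
for u in [(283,120),(265,150),(303,12)]:
  for z in (150,200): print(u,z,atz(r.calibration('top'),u,z).round())
E
```

```text
time_s: 17.12
tool_pos: [349.8, -341.9, 31.8]
tool_rot: [0.865, 0.503, 0.0, 0.0]
contact_force: [-0.0, -0.2, 4.8]
opening: 49.9
grasp_force: 62.8
time_s: 17.78
tool_pos: [349.5, -341.6, 112.3]
tool_rot: [0.865, 0.503, -0.0, -0.0]
contact_force: [-0.1, 0.1, 0.7]
opening: 66.1
grasp_force: 0.0
time_s: 18.45
tool_pos: [349.6, -341.6, 131.1]
tool_rot: [0.865, 0.503, -0.0, -0.0]
contact_force: [0.2, 0.0, -0.8]
opening: 63.8
grasp_force: 0.0
at [ 349.6 -341.6  131.1] yaw 60.3 op 63.8 F [ 0.2  0.  -0.8] t 18.45
12 rows T [0.582, 0.415, 0.004] W [-0.001, -0.0, 0.188]
(283, 120) 150 [ 584. -181.  150.]
(283, 120) 200 [ 570. -184.  200.]
(265, 150) 150 [ 524. -148.  150.]
(265, 150) 200 [ 513. -153.  200.]
(303, 12) 150 [ 810. -215.  150.]
(303, 12) 200 [ 780. -215.  200.]
```

```bash
python3 - <<'E'
from h import *
c=r.calibration('top');s=r.calibration('side')
for a,b in [((303,12),(428,150)),((258,128),(343,165)),((265,150),(350,205)),((283,90),(385,158))]: print(*[np.round(x) for x in tri(ray(c,a),ray(s,b))])
go([550.6,-267.9,130],15,12)
E
python3 -c "
import cv2,numpy as np
a=cv2.imread('pics/side0.png')[90:240,310:450];b=cv2.imread('pics/top0.png')[0:180,150:340]
cv2.imwrite('pics/cf.png',np.hstack([cv2.resize(a,(400,429)),cv2.resize(b,(400,429))]))"
```

```text
[ 809. -211.  135.] 19.0
[ 574. -125.  103.] 11.0
[ 573. -137.  -28.] 29.0
[ 659. -181.  128.] 15.0
at [ 349.6 -341.6  131.1] yaw 60.3 op 63.8 F [ 0.2  0.  -0.8] t 18.45
12 rows T [0.691, 0.244, 0.004] W [-0.001, -0.0, 0.824]
```

View pics/cf.png

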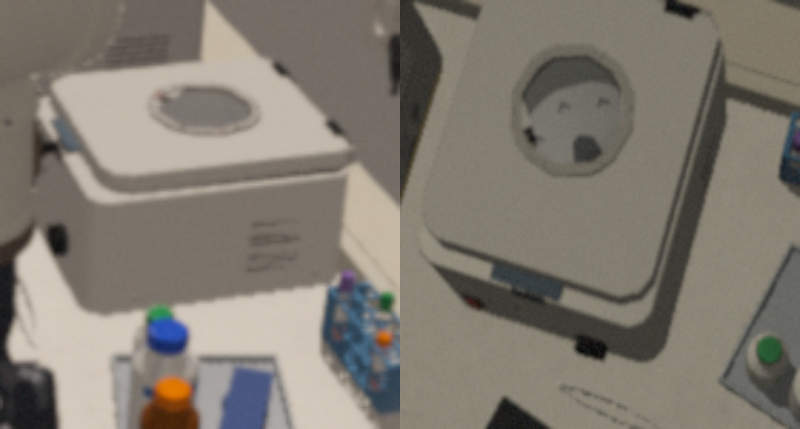

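```bash

python3 -m inch '[{"translation":[0.69,0.244,0],"delta_rot":[0,0,0.824],"fingers":0.5},{"translation":[0.69,0.244,0],"delta_rot":[0,0,0.824],"fingers":0.5},{"translation":[0.69,0.244,0],"delta_rot":[0,0,0.824],"fingers":0.5},{"translation":[0.69,0.244,0],"delta_rot":[0,0,0.824],"fingers":0.5},{"translation":[0.69,0.244,0],"delta_rot":[0,0,0.824],"fingers":0.5},{"translation":[0.69,0.244,0],"delta_rot":[0,0,0.824],"fingers":0.5},{"translation":[0.69,0.244,0],"delta_rot":[0,0,0.824],"fingers":0.5},{"translation":[0.69,0.244,0],"delta_rot":[0,0,0.824],"fingers":0.5}]'
python3 -m inch '[{"translation":[0.69,0.244,0],"delta_rot":[0,0,0.824],"fingers":0.5},{"translation":[0.69,0.244,0],"delta_rot":[0,0,0.824],"fingers":0.5},{"translation":[0.69,0.244,0],"delta_rot":[0,0,0.824],"fingers":0.5},{"translation":[0.69,0.244,0],"delta_rot":[0,0,0.824],"fingers":0.5},{"translation":[0,0,0],"delta_rot":[0,0,0],"fingers":0.5},{"translation":[0,0,0],"delta_rot":[0,0,0],"fingers":0.5},{"translation":[0,0,0],"delta_rot":[0,0,0],"fingers":0.5},{"translation":[0,0,0],"delta_rot":[0,0,0],"fingers":0.5}]'
python3 - <<'E'
from h import *
go([550.6,-267.9,22],15,7)
c=r.calibration('wrist');im=snap('wrist','w5.png');print(proj(c,[[550.6,-267.9,84],[581.8,-364,36]]))
h=cv2.cvtColor(im,cv2.COLOR_RGB2HSV); m=cv2.inRange(h,(45,80,60),(85,255,255)); n,l,st,ce=cv2.connectedComponentsWithStats(m)
for i in range(1,n):
  if st[i,4]>200: print(st[i],ce[i])
E
```

```text
time_s: 19.12
tool_pos: [478.6, -274.0, 131.4]
tool_rot: [0.966, 0.258, -0.0, -0.0]
contact_force: [-0.8, -0.1, -0.5]
opening: 64.3
grasp_force: 0.0
time_s: 19.78
tool_pos: [549.9, -268.3, 131.5]
tool_rot: [0.991, 0.131, -0.0, -0.0]
contact_force: [-0.6, 0.5, 0.4]
opening: 63.8
grasp_force: 0.0
at [ 549.9 -268.3  131.5] yaw 15.1 op 63.8 F [-0.6  0.5  0.4] t 19.78
7 rows T [0.005, -0.001, 0.626] W [-0.0, 0.0, 0.002]
[[316.84484472 225.65216145]
 [460.57126375 191.31180005]]
[ 294  200   46   45 1537] [316.17436565 222.53025374]
```

```bash

python3 -m inch '[{"translation":[0.03,0,0.9],"delta_rot":[0,0,0],"fingers":0.5},{"translation":[0,0,0.9],"delta_rot":[0,0,0],"fingers":0.5},{"translation":[0,0,0.9],"delta_rot":[0,0,0],"fingers":0.5},{"translation":[0,0,0.8],"delta_rot":[0,0,0],"fingers":0.5},{"translation":[0,0,0.6],"delta_rot":[0,0,0],"fingers":0.5},{"translation":[0,0,0.3],"delta_rot":[0,0,0],"fingers":0.5},{"translation":[0,0,0.12],"delta_rot":[0,0,0],"fingers":0.5},{"translation":[0,0,0],"delta_rot":[0,0,0],"fingers":0.5}]'
python3 -m inch '[{"translation":[0,0,0],"delta_rot":[0,0,0],"fingers":0.5},{"translation":[0,0,0],"delta_rot":[0,0,0],"fingers":-1},{"translation":[0,0,0],"delta_rot":[0,0,0],"fingers":-1},{"translation":[0,0,0],"delta_rot":[0,0,0],"fingers":-1},{"translation":[0,0,0],"delta_rot":[0,0,0],"fingers":-1},{"translation":[0,0,0],"delta_rot":[0,0,0],"fingers":-1},{"translation":[0,0,0],"delta_rot":[0,0,0],"fingers":-1},{"translation":[0,0,0],"delta_rot":[0,0,0],"fingers":-1}]'
python3 -m inch '[{"translation":[0,0,0],"delta_rot":[0,0,0],"fingers":-1},{"translation":[0,0,-0.3],"delta_rot":[0,0,0],"fingers":-1},{"translation":[0,0,-0.5],"delta_rot":[0,0,0],"fingers":-1},{"translation":[0,0,-0.7],"delta_rot":[0,0,0],"fingers":-1},{"translation":[0,0,-0.6],"delta_rot":[0,0,0],"fingers":-1},{"translation":[0,0,-0.3],"delta_rot":[0,0,0],"fingers":-1},{"translation":[0,0,0],"delta_rot":[0,0,0],"fingers":-1},{"translation":[0,0,0],"delta_rot":[0,0,0],"fingers":-1}]'
python3 - <<'E'
from h import *
go([381.5,-276,78],60,12)
E
```

```text
time_s: 20.5
tool_pos: [551.0, -268.2, 18.6]
tool_rot: [0.991, 0.131, -0.0, -0.0]
contact_force: [0.1, -0.3, -0.9]
opening: 64.2
grasp_force: 0.0
time_s: 21.17
tool_pos: [551.7, -268.4, 19.8]
tool_rot: [0.991, 0.131, 0.001, 0.001]
contact_force: [-2.0, 1.1, 7.2]
opening: 42.3
grasp_force: 60.6
time_s: 21.83
tool_pos: [551.3, -268.1, 78.9]
tool_rot: [0.991, 0.131, 0.0, 0.0]
contact_force: [-0.5, -0.7, -2.5]
opening: 42.1
grasp_force: 61.1
at [ 551.3 -268.1   78.9] yaw 15.0 op 42.1 F [-0.5 -0.7 -2.5] t 21.83
12 rows T [-0.488, -0.316, 0.003] W [0.001, -0.0, -0.818]
```

```bash

python3 -m inch '[{"translation":[-0.488,-0.316,-0.3],"delta_rot":[0,0,-0.818],"fingers":-1},{"translation":[-0.488,-0.316,-0.3],"delta_rot":[0,0,-0.818],"fingers":-1},{"translation":[-0.488,-0.316,-0.3],"delta_rot":[0,0,-0.818],"fingers":-1},{"translation":[-0.488,-0.316,-0.3],"delta_rot":[0,0,-0.818],"fingers":-1},{"translation":[-0.488,-0.316,0],"delta_rot":[0,0,-0.818],"fingers":-1},{"translation":[-0.488,-0.316,0],"delta_rot":[0,0,-0.818],"fingers":-1},{"translation":[-0.488,-0.316,0],"delta_rot":[0,0,-0.818],"fingers":-1},{"translation":[-0.488,-0.316,0],"delta_rot":[0,0,-0.818],"fingers":-1}]'
python3 -m inch '[{"translation":[-0.488,-0.316,0],"delta_rot":[0,0,-0.818],"fingers":-1},{"translation":[-0.488,-0.316,0],"delta_rot":[0,0,-0.818],"fingers":-1},{"translation":[-0.488,-0.316,0],"delta_rot":[0,0,-0.818],"fingers":-1},{"translation":[-0.488,-0.316,0],"delta_rot":[0,0,-0.818],"fingers":-1},{"translation":[0,0,0.3],"delta_rot":[0,0,0],"fingers":-1},{"translation":[0,0,0.6],"delta_rot":[0,0,0],"fingers":-1},{"translation":[0,0,0.3],"delta_rot":[0,0,0],"fingers":-1},{"translation":[0,0,0],"delta_rot":[0,0,0],"fingers":-1}]'
python3 -m inch '[{"translation":[0,0,0],"delta_rot":[0,0,0],"fingers":-1},{"translation":[0,0,0.5],"delta_rot":[0,0,0],"fingers":-1},{"translation":[0,0,0.7],"delta_rot":[0,0,0],"fingers":-1},{"translation":[0,0,0.6],"delta_rot":[0,0,0],"fingers":-1},{"translation":[0,0,0.3],"delta_rot":[0,0,0],"fingers":-1},{"translation":[0,0,0.05],"delta_rot":[0,0,0],"fingers":-1},{"translation":[0,0,0],"delta_rot":[0,0,0],"fingers":-1},{"translation":[0,0,0],"delta_rot":[0,0,0],"fingers":-1}]'
python3 -c "
from h import *
go([381.5,-276,19.5],60)"
```

```text
time_s: 22.5
tool_pos: [435.6, -258.0, 107.6]
tool_rot: [0.923, 0.384, -0.0, -0.001]
contact_force: [-0.4, -0.6, -2.5]
opening: 42.2
grasp_force: 61.3
time_s: 23.17
tool_pos: [380.7, -275.2, 76.3]
tool_rot: [0.866, 0.5, -0.0, -0.002]
contact_force: [0.9, 0.3, -2.8]
opening: 42.0
grasp_force: 61.3
time_s: 23.83
tool_pos: [381.9, -276.5, 25.7]
tool_rot: [0.866, 0.5, 0.0, 0.0]
contact_force: [-0.5, 0.9, -2.4]
opening: 42.3
grasp_force: 61.4
at [ 381.9 -276.5   25.7] yaw 60.0 op 42.3 F [-0.5  0.9 -2.4] t 23.83
1 rows T [0.008, -0.022, 0.246] W [0.011, 0.002, 0.004]
```

```bash

python3 -m inch '[{"translation":[0,0,0.1],"delta_rot":[0,0,0],"fingers":-1},{"translation":[0,0,0.08],"delta_rot":[0,0,0],"fingers":-1},{"translation":[0,0,0.05],"delta_rot":[0,0,0],"fingers":-1},{"translation":[0,0,0],"delta_rot":[0,0,0],"fingers":-1},{"translation":[0,0,0],"delta_rot":[0,0,0],"fingers":-1},{"translation":[0,0,0],"delta_rot":[0,0,0],"fingers":-1},{"translation":[0,0,0],"delta_rot":[0,0,0],"fingers":-1},{"translation":[0,0,0],"delta_rot":[0,0,0],"fingers":-1}]'
python3 -m inch '[{"translation":[0,0,0],"delta_rot":[0,0,0],"fingers":0.5},{"translation":[0,0,0],"delta_rot":[0,0,0],"fingers":0.5},{"translation":[0,0,0],"delta_rot":[0,0,0],"fingers":0.5},{"translation":[0,0,0],"delta_rot":[0,0,0],"fingers":0.5},{"translation":[0,0,-0.5],"delta_rot":[0,0,0],"fingers":0.5},{"translation":[0,0,-0.9],"delta_rot":[0,0,0],"fingers":0.5},{"translation":[0,0,-0.9],"delta_rot":[0,0,0],"fingers":0.5},{"translation":[0,0,-0.9],"delta_rot":[0,0,0],"fingers":0.5}]'
python3 -m inch '[{"translation":[0,0,-0.9],"delta_rot":[0,0,0],"fingers":0.5},{"translation":[0,0,-0.9],"delta_rot":[0,0,0],"fingers":0.5},{"translation":[0,0,-0.9],"delta_rot":[0,0,0],"fingers":0.5},{"translation":[0,0,0],"delta_rot":[0,0,0],"fingers":0.5},{"translation":[0,0,0],"delta_rot":[0,0,0],"fingers":0.5},{"translation":[0,0,0],"delta_rot":[0,0,0],"fingers":0.5},{"translation":[0,0,0],"delta_rot":[0,0,0],"fingers":0.5},{"translation":[0,0,0],"delta_rot":[0,0,0],"fingers":0.5}]'
python3 -c "
from h import *
go([581.8,-364,140],45.2,12)"
```

```text
time_s: 24.5
tool_pos: [381.7, -276.3, 19.8]
tool_rot: [0.866, 0.5, 0.0, 0.0]
contact_force: [-2.8, 2.6, 10.6]
opening: 42.7
grasp_force: 62.4
time_s: 25.17
tool_pos: [381.3, -276.0, 99.9]
tool_rot: [0.866, 0.5, -0.0, -0.0]
contact_force: [0.2, -0.2, 0.6]
opening: 64.0
grasp_force: 0.0
time_s: 25.83
tool_pos: [381.2, -275.9, 165.6]
tool_rot: [0.866, 0.5, -0.0, -0.001]
contact_force: [0.1, -0.3, -0.4]
opening: 64.0
grasp_force: 0.0
at [ 381.2 -275.9  165.6] yaw 60.0 op 64.0 F [ 0.1 -0.3 -0.4] t 25.83
12 rows T [0.166, 0.714, 0.085] W [-0.002, -0.0, 0.269]
```

```bash

python3 -m inch '[{"translation":[0.166,0.714,0],"delta_rot":[0,0,0.269],"fingers":0.36},{"translation":[0.166,0.714,0],"delta_rot":[0,0,0.269],"fingers":0.36},{"translation":[0.166,0.714,0],"delta_rot":[0,0,0.269],"fingers":0.36},{"translation":[0.166,0.714,0],"delta_rot":[0,0,0.269],"fingers":0.36},{"translation":[0.166,0.714,0],"delta_rot":[0,0,0.269],"fingers":0.36},{"translation":[0.166,0.714,0],"delta_rot":[0,0,0.269],"fingers":0.36},{"translation":[0.166,0.714,0],"delta_rot":[0,0,0.269],"fingers":0.36},{"translation":[0.166,0.714,0],"delta_rot":[0,0,0.269],"fingers":0.36}]'
python3 -m inch '[{"translation":[0.166,0.714,0.2],"delta_rot":[0,0,0.269],"fingers":0.36},{"translation":[0.166,0.714,0.6],"delta_rot":[0,0,0.269],"fingers":0.36},{"translation":[0.166,0.714,0.6],"delta_rot":[0,0,0.269],"fingers":0.36},{"translation":[0.166,0.714,0.6],"delta_rot":[0,0,0.269],"fingers":0.36},{"translation":[0,0,0.6],"delta_rot":[0,0,0],"fingers":0.36},{"translation":[0,0,0.6],"delta_rot":[0,0,0],"fingers":0.36},{"translation":[0,0,0],"delta_rot":[0,0,0],"fingers":0.36},{"translation":[0,0,0],"delta_rot":[0,0,0],"fingers":0.36}]'
python3 - <<'E'
from h import *
go([581.8,-364,11],45.2,7)
c=r.calibration('wrist');im=snap('wrist','w6.png');
h=cv2.cvtColor(im,cv2.COLOR_RGB2HSV); m=cv2.inRange(h,(110,80,70),(125,255,255)); n,l,st,ce=cv2.connectedComponentsWithStats(m)
i=1+st[1:,4].argmax(); print(st[i],ce[i]); k=cv2.findContours((l==i).astype(np.uint8),0,1)[0]; k=max(k,key=cv2.contourArea)
bx=cv2.boxPoints(cv2.minAreaRect(k)); print(bx); P=np.array([atz(c,u,36) for u in bx]);print(P.round(1),P.mean(0))
h4=cv2.approxPolyDP(k,8,True)[:,0]; print(h4.tolist(),[atz(c,u,36)[:2].round(1).tolist() for u in h4.astype(float)])
E
```

```text
time_s: 26.5
tool_pos: [518.7, -329.2, 165.6]
tool_rot: [0.906, 0.423, -0.0, -0.001]
contact_force: [-0.2, 0.2, -0.6]
opening: 58.1
grasp_force: 0.0
time_s: 27.17
tool_pos: [581.8, -363.9, 85.4]
tool_rot: [0.923, 0.384, -0.001, -0.001]
contact_force: [-0.2, -0.5, 0.4]
opening: 58.2
grasp_force: 0.0
at [ 581.8 -363.9   85.4] yaw 45.2 op 58.2 F [-0.2 -0.5  0.4] t 27.17
7 rows T [-0.001, 0.001, 0.425] W [-0.004, 0.0, 0.001]
[  281   140    71   160 10072] [316.99781573 216.95393169]
[[277.93213 297.87708]
 [283.72382 137.64062]
 [351.57495 140.09308]
 [345.78326 300.32953]]
[[ 529.2 -381.8   36. ]
 [ 605.  -315.    36. ]
 [ 629.9 -341.5   36. ]
 [ 558.3 -413.1   36. ]] [ 580.58393887 -362.82253538   36.        ]
[[285, 140], [288, 296], [345, 298], [351, 142]] [[604.5, -316.3], [534.7, -385.2], [559.1, -411.4], [629.0, -342.0]]
```

View pics/w6.png

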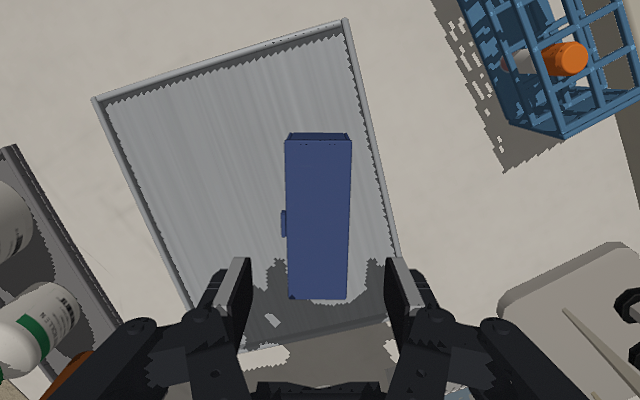

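Box centre at (317,217), midway between the fingers and aligned; other bottles upright in the grey tray at left. Descending to grip.

```bash

python3 -m inch '[{"translation":[0,0,0.5],"delta_rot":[0,0,0.06],"fingers":0.36},{"translation":[0,0,0.7],"delta_rot":[0,0,0.04],"fingers":0.36},{"translation":[0,0,0.7],"delta_rot":[0,0,0],"fingers":0.36},{"translation":[0,0,0.5],"delta_rot":[0,0,0],"fingers":0.36},{"translation":[0,0,0.3],"delta_rot":[0,0,0],"fingers":0.36},{"translation":[0,0,0.2],"delta_rot":[0,0,0],"fingers":0.36},{"translation":[0,0,0.05],"delta_rot":[0,0,0],"fingers":0.36},{"translation":[0,0,0],"delta_rot":[0,0,0],"fingers":0.36}]'
python3 -m inch '[{"translation":[0,0,0],"delta_rot":[0,0,0],"fingers":0.36},{"translation":[0,0,0],"delta_rot":[0,0,0],"fingers":-1},{"translation":[0,0,0],"delta_rot":[0,0,0],"fingers":-1},{"translation":[0,0,0],"delta_rot":[0,0,0],"fingers":-1},{"translation":[0,0,0],"delta_rot":[0,0,0],"fingers":-1},{"translation":[0,0,0],"delta_rot":[0,0,0],"fingers":-1},{"translation":[0,0,0],"delta_rot":[0,0,0],"fingers":-1},{"translation":[0,0,0],"delta_rot":[0,0,0],"fingers":-1}]'
```

```text
time_s: 27.88
tool_pos: [582.5, -364.3, 13.1]
tool_rot: [0.925, 0.381, 0.0, 0.0]
contact_force: [-0.9, -0.6, 0.4]
opening: 58.4
grasp_force: 0.0
time_s: 28.55
tool_pos: [582.6, -364.4, 13.7]
tool_rot: [0.925, 0.381, 0.0, 0.0]
contact_force: [-0.2, 1.3, 5.9]
opening: 35.3
grasp_force: 59.7
```

```bash

python3 -m inch '[{"translation":[0,0,-0.2],"delta_rot":[0,0,0],"fingers":-1},{"translation":[0,0,-0.6],"delta_rot":[0,0,0],"fingers":-1},{"translation":[0,0,-0.9],"delta_rot":[0,0,0],"fingers":-1},{"translation":[0,0,-0.9],"delta_rot":[0,0,0],"fingers":-1},{"translation":[0,0,-1],"delta_rot":[0,0,0],"fingers":-1},{"translation":[0,0,-1],"delta_rot":[0,0,0],"fingers":-1},{"translation":[0,0,-1],"delta_rot":[0,0,0],"fingers":-1},{"translation":[0,0,-0.8],"delta_rot":[0,0,0],"fingers":-1}]'
python3 -c "
from h import *
for u in [(168,20),(165,50),(130,150),(100,175)]:
  print(u,[atz(r.calibration('top'),u,z).round()[:2].tolist() for z in (0,150,300)])
go([411,-94,170],61,16)"
```

```text
time_s: 29.22
tool_pos: [582.4, -364.3, 175.4]
tool_rot: [0.925, 0.381, 0.0, 0.001]
contact_force: [-0.2, 0.0, -1.1]
opening: 35.2
grasp_force: 60.1
(168, 20) [[870.0, 114.0], [787.0, 58.0], [703.0, 2.0]]
(165, 50) [[793.0, 115.0], [723.0, 59.0], [652.0, 3.0]]
(130, 150) [[548.0, 182.0], [518.0, 115.0], [489.0, 48.0]]
(100, 175) [[488.0, 250.0], [468.0, 171.0], [449.0, 93.0]]
at [ 582.4 -364.3  175.4] yaw 44.8 op 35.2 F [-0.2  0.  -1.1] t 29.22
16 rows T [0.274, -0.754, 0.013] W [0.001, -0.0, -0.221]
```

```bash
python3 - <<'E'
from h import *
c=r.calibration('top');s=r.calibration('side')
for a,b in [((168,20),(383,30)),((168,20),(380,12)),((168,28),(385,95))]: print(*[np.round(x) for x in tri(ray(c,a),ray(s,b))])
snap('side','s3.png'); a=cv2.imread('pics/s3.png')[0:250,150:450]; cv2.imwrite('pics/s3z.png',cv2.resize(a,None,fx=2.4,fy=2.4,interpolation=2))
E
```

```text
[661. -70. 446.] 82.0
[632. -91. 500.] 83.0
[767.  20. 212.] 64.0
```

View pics/s3z.png

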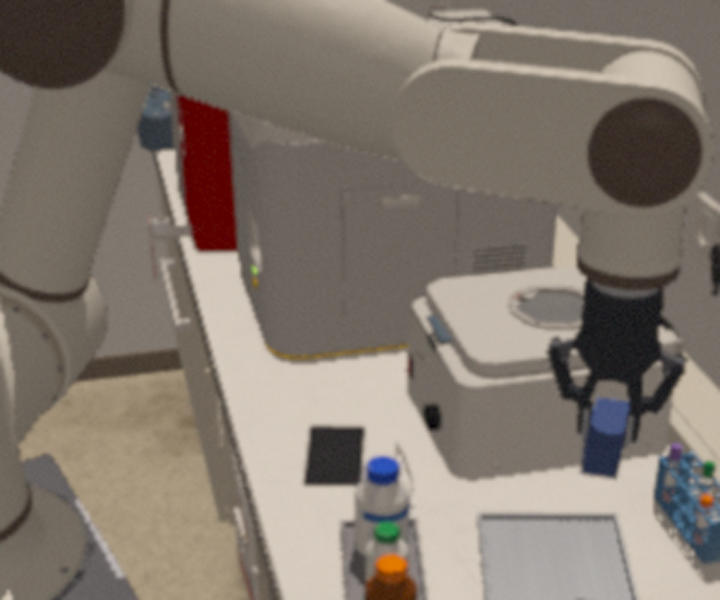

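```bash
python3 - <<'E'
from h import *
s=r.calibration('side')
f=lambda x,y:(150+x/2.4,y/2.4)
for p in [(275,355),(340,352),(408,345),(308,484),(364,484),(362,428),(310,428)]: print(p,atz(s,f(*p),0).round()[:2])
E
```

```text
(275, 355) [494. 242.]
(340, 352) [577. 206.]
(408, 345) [671. 178.]
(308, 484) [395. -63.]
(364, 484) [453. -95.]
(362, 428) [510.  16.]
(310, 428) [452.  47.]
```

Analyser base edge runs (494,242)–(671,178) in world, well over 150 mm from the camera at the mat. Proceed to view the mat.

```bash

python3 -m inch '[{"translation":[0.274,-0.754,0],"delta_rot":[0,0,-0.221],"fingers":-1},{"translation":[0.274,-0.754,0],"delta_rot":[0,0,-0.221],"fingers":-1},{"translation":[0.274,-0.754,0],"delta_rot":[0,0,-0.221],"fingers":-1},{"translation":[0.274,-0.754,0],"delta_rot":[0,0,-0.221],"fingers":-1},{"translation":[0.274,-0.754,0],"delta_rot":[0,0,-0.221],"fingers":-1},{"translation":[0.274,-0.754,0],"delta_rot":[0,0,-0.221],"fingers":-1},{"translation":[0.274,-0.754,0],"delta_rot":[0,0,-0.221],"fingers":-1},{"translation":[0.274,-0.754,0],"delta_rot":[0,0,-0.221],"fingers":-1}]'
python3 -m inch '[{"translation":[0.274,-0.754,0],"delta_rot":[0,0,-0.221],"fingers":-1},{"translation":[0.274,-0.754,0],"delta_rot":[0,0,-0.221],"fingers":-1},{"translation":[0.274,-0.754,0],"delta_rot":[0,0,-0.221],"fingers":-1},{"translation":[0.274,-0.754,0],"delta_rot":[0,0,-0.221],"fingers":-1},{"translation":[0.274,-0.754,0],"delta_rot":[0,0,-0.221],"fingers":-1},{"translation":[0.274,-0.754,0],"delta_rot":[0,0,-0.221],"fingers":-1},{"translation":[0.274,-0.754,0],"delta_rot":[0,0,-0.221],"fingers":-1},{"translation":[0.274,-0.754,0],"delta_rot":[0,0,-0.221],"fingers":-1}]'
python3 - <<'E'
from h import *
c=r.calibration('wrist');im=snap('wrist','w7.png'); go([451,-24,150],61.5,6)
g=im.max(2); m=((g<45)*255).astype(np.uint8); m[230:]=0; n,l,st,ce=cv2.connectedComponentsWithStats(m)
i=1+st[1:,4].argmax(); print(st[i]); k=max(cv2.findContours((l==i).astype(np.uint8),0,1)[0],key=cv2.contourArea)
h4=cv2.approxPolyDP(cv2.convexHull(k),8,True)[:,0]; P=np.array([atz(c,u,4)[:2] for u in h4.astype(float)]);print(h4.tolist(),P.round(1).tolist(),P.mean(0))
for i in range(len(P)): d=P[i]-P[i-1]; print(np.linalg.norm(d).round(1),np.degrees(np.arctan2(d[1],d[0])).round(1))
E
```

```text
time_s: 29.93
tool_pos: [505.6, -222.2, 172.9]
tool_rot: [0.895, 0.446, 0.0, -0.0]
contact_force: [0.7, -0.3, -0.4]
opening: 34.9
grasp_force: 60.2
time_s: 30.6
tool_pos: [410.2, -93.4, 173.0]
tool_rot: [0.862, 0.508, 0.0, 0.0]
contact_force: [-0.4, 0.2, -1.0]
opening: 35.9
grasp_force: 60.2
at [408.5 -91.3 173. ] yaw 61.1 op 35.6 F [ 1.3 -0.2  0.9] t 30.65
6 rows T [0.53, 0.033, 0.154] W [-0.001, -0.001, -0.013]
[ 277    0   88  151 4192]
[[364, 0], [357, 149], [281, 149], [278, 0]] [[509.9, 10.9], [450.7, -92.3], [392.4, -60.0], [450.8, 43.5]] [450.93570499 -24.48870115]
67.4 -28.9
119.0 -119.8
66.6 151.1
118.9 60.6
```

View pics/w7.png

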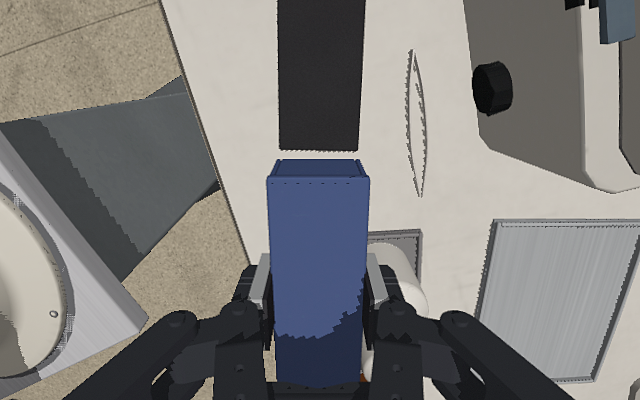

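The mat's near corners are at (357,149) and (281,149), its far end out of frame. The near-edge midpoint plus 65 mm along 60.6° puts the centre at about (453,-20.5).

```bash

python3 -c "
from h import *
go([453,-20.5,100],60.6,8)"
```

```text
at [408.5 -91.3 173. ] yaw 61.1 op 35.6 F [ 1.3 -0.2  0.9] t 30.65
8 rows T [0.418, 0.022, 0.365] W [-0.001, -0.001, 0.015]
```

```bash

python3 -m inch '[{"translation":[0.42,0.02,0.2],"delta_rot":[0,0,0.015],"fingers":-1},{"translation":[0.42,0.02,0.3],"delta_rot":[0,0,0.015],"fingers":-1},{"translation":[0.42,0.02,0.4],"delta_rot":[0,0,0.015],"fingers":-1},{"translation":[0.42,0.02,0.5],"delta_rot":[0,0,0.015],"fingers":-1},{"translation":[0.42,0.02,0.5],"delta_rot":[0,0,0.015],"fingers":-1},{"translation":[0.42,0.02,0.5],"delta_rot":[0,0,0.015],"fingers":-1},{"translation":[0.42,0.02,0.4],"delta_rot":[0,0,0.015],"fingers":-1},{"translation":[0.42,0.02,0.2],"delta_rot":[0,0,0.015],"fingers":-1}]'
python3 -m inch '[{"translation":[0,0,0],"delta_rot":[0,0,0],"fingers":-1},{"translation":[0,0,0],"delta_rot":[0,0,0],"fingers":-1},{"translation":[0,0,0.4],"delta_rot":[0,0,0],"fingers":-1},{"translation":[0,0,0.6],"delta_rot":[0,0,0],"fingers":-1},{"translation":[0,0,0.6],"delta_rot":[0,0,0],"fingers":-1},{"translation":[0,0,0.4],"delta_rot":[0,0,0],"fingers":-1},{"translation":[0,0,0],"delta_rot":[0,0,0],"fingers":-1},{"translation":[0,0,0],"delta_rot":[0,0,0],"fingers":-1}]'
python3 - <<'E'
from h import *
go([453,-20.5,14],60.6,6)
c=r.calibration('wrist');im=snap('wrist','w8.png')
g=im.max(2); m=((g<45)*255).astype(np.uint8); m[230:]=0; n,l,st,ce=cv2.connectedComponentsWithStats(m)
for i in range(1,n):
  if st[i,4]>400: print(st[i])
E
```

```text
time_s: 31.32
tool_pos: [455.5, -22.1, 96.8]
tool_rot: [0.864, 0.503, -0.0, -0.0]
contact_force: [-0.9, -0.7, -1.5]
opening: 35.6
grasp_force: 60.3
time_s: 31.98
tool_pos: [455.4, -23.0, 47.8]
tool_rot: [0.864, 0.503, -0.0, -0.0]
contact_force: [1.5, -0.3, -0.9]
opening: 35.5
grasp_force: 60.3
at [455.4 -23.   47.8] yaw 60.4 op 35.5 F [ 1.5 -0.3 -0.9] t 31.98
6 rows T [0.007, -0.022, 0.225] W [-0.001, 0.0, -0.007]
[ 244  111  136  119 8128]
```

View pics/w8.png

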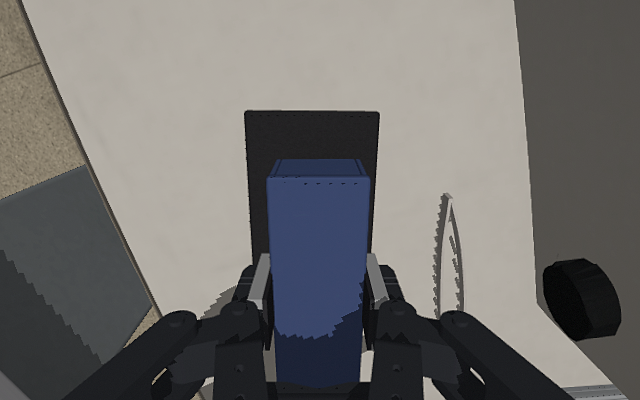

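The mat's far corners are at (245,111) and (379,112), with the sides visible to about (251,250) and (374,250). Computing the centre from the far edge.

```bash
python3 - <<'E'
from h import *
c=r.calibration('wrist')
P=[atz(c,u,4)[:2] for u in [(245,111),(379,112),(251,245),(374,245)]]
a=(P[0]+P[1])/2; b=(P[2]+P[3])/2; print(np.round(P,1)); d=a-b; print(a,np.degrees(np.arctan2(*d[::-1])),np.degrees(np.arctan2(*(P[1]-P[0])[::-1]))+90, np.linalg.norm(P[0]-P[1]))
u=np.array([np.cos(np.radians(60.7)),np.sin(np.radians(60.7))]); print('centre',a-65*u)
T=[atz(c,q,47.8-9.7+32)[:2] for q in [(268,178),(369,178)]]; print('box c',np.mean(T,0)-50.5*u)
E
```

```text
[[456.1  52.1]
 [515.4  17.9]
 [417.5 -13.2]
 [479.3 -48.2]]
[485.75161514  34.99599302] 60.3641196295944 59.99600737065872 68.48119980515875
centre [453.94175577 -21.68850969]
box c [455.69794977 -24.82290673]
```

```bash

python3 -m inch '[{"translation":[0.08,-0.12,0.2],"delta_rot":[0,0,0],"fingers":-1},{"translation":[0,0,0.4],"delta_rot":[0,0,0],"fingers":-1},{"translation":[0,0,0.3],"delta_rot":[0,0,0],"fingers":-1},{"translation":[0,0,0.2],"delta_rot":[0,0,0],"fingers":-1},{"translation":[0,0,0.1],"delta_rot":[0,0,0],"fingers":-1},{"translation":[0,0,0.06],"delta_rot":[0,0,0],"fingers":-1},{"translation":[0,0,0],"delta_rot":[0,0,0],"fingers":-1},{"translation":[0,0,0],"delta_rot":[0,0,0],"fingers":-1}]'
```

```text
time_s: 32.7
tool_pos: [454.1, -19.6, 16.4]
tool_rot: [0.864, 0.503, 0.0, -0.0]
contact_force: [0.0, -0.1, -1.5]
opening: 35.3
grasp_force: 60.3
```

```bash

python3 -m inch '[{"translation":[0,0,0.05],"delta_rot":[0,0,0],"fingers":-1},{"translation":[0,0,0.04],"delta_rot":[0,0,0],"fingers":-1},{"translation":[0,0,0],"delta_rot":[0,0,0],"fingers":-1},{"translation":[0,0,0],"delta_rot":[0,0,0],"fingers":-1},{"translation":[0,0,0],"delta_rot":[0,0,0],"fingers":-1},{"translation":[0,0,0],"delta_rot":[0,0,0],"fingers":-1},{"translation":[0,0,0],"delta_rot":[0,0,0],"fingers":-1},{"translation":[0,0,0],"delta_rot":[0,0,0],"fingers":-1}]'
python3 -m inch '[{"translation":[0,0,0],"delta_rot":[0,0,0],"fingers":0.36},{"translation":[0,0,0],"delta_rot":[0,0,0],"fingers":0.36},{"translation":[0,0,0],"delta_rot":[0,0,0],"fingers":0.36},{"translation":[0,0,0],"delta_rot":[0,0,0],"fingers":0.36},{"translation":[0,0,0],"delta_rot":[0,0,0],"fingers":0.36},{"translation":[0,0,-0.5],"delta_rot":[0,0,0],"fingers":0.36},{"translation":[0,0,-0.9],"delta_rot":[0,0,0],"fingers":0.36},{"translation":[0,0,-0.9],"delta_rot":[0,0,0],"fingers":0.36}]'
python3 -m inch '[{"translation":[0,0,-0.9],"delta_rot":[0,0,0],"fingers":0.5},{"translation":[0,0,-0.9],"delta_rot":[0,0,0],"fingers":0.5},{"translation":[-0.5,0,-0.9],"delta_rot":[0,0,0],"fingers":0.5},{"translation":[-1,0,-0.5],"delta_rot":[0,0,0],"fingers":0.5},{"translation":[-1,0,0],"delta_rot":[0,0,0],"fingers":0.5},{"translation":[-0.5,0,0],"delta_rot":[0,0,0],"fingers":0.5},{"translation":[0,0,0],"delta_rot":[0,0,0],"fingers":0.5},{"translation":[0,0,0],"delta_rot":[0,0,0],"fingers":0.5}]'
python3 - <<'E'
from h import *
c=r.calibration('wrist');im=snap('wrist','w9.png')
go([381.3,-276,140],60,10)
E
```

```text
time_s: 33.37
tool_pos: [453.9, -19.6, 14.1]
tool_rot: [0.864, 0.503, 0.0, -0.0]
contact_force: [0.2, 0.1, -3.1]
opening: 35.2
grasp_force: 60.3
time_s: 34.03
tool_pos: [453.4, -19.5, 71.9]
tool_rot: [0.864, 0.503, -0.001, -0.001]
contact_force: [-0.0, -0.3, 0.4]
opening: 58.3
grasp_force: 0.0
time_s: 34.7
tool_pos: [416.8, -85.1, 151.7]
tool_rot: [0.865, 0.502, 0.0, 0.0]
contact_force: [0.4, 0.6, 0.1]
opening: 63.9
grasp_force: 0.0
at [417.  -84.7 151.6] yaw 60.4 op 63.9 F [ 0.3  0.4 -0.6] t 34.75
10 rows T [-0.735, 0.256, 0.046] W [-0.0, -0.0, 0.008]
```

View pics/w9.png

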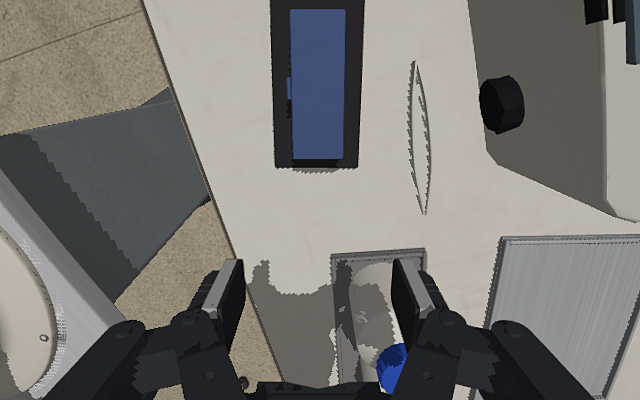

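Box flat on the mat: its top corners are at (292,160), (343,160), (345,10) and (290,10), and the mat's near corners at (275,167) and (358,167). Checking the centring numerically.

```bash
python3 - <<'E'
from h import *
c=r.calibration('wrist')
u=np.array([np.cos(np.radians(60.5)),np.sin(np.radians(60.5))])
B=np.array([atz(c,q,36)[:2] for q in [(292,160),(343,160),(345,10),(290,10)]]); M=np.array([atz(c,q,4)[:2] for q in [(275,167),(358,167)]])
d=(B[2]+B[3]-B[0]-B[1]); print('box',B.mean(0),'yaw',np.degrees(np.arctan2(d[1],d[0])),'mat',M.mean(0)+65*u,np.linalg.norm(M[0]-M[1]))
E
```

```text
box [453.50216728 -20.84723474] yaw 60.4109571356174 mat [453.30537663 -19.29774343] 68.8914335560923
```

```bash

python3 -m inch '[{"translation":[-0.92,0.32,0],"delta_rot":[0,0,0.01],"fingers":0.5},{"translation":[-0.92,0.32,0],"delta_rot":[0,0,0.01],"fingers":0.5},{"translation":[-0.92,0.32,0],"delta_rot":[0,0,0.01],"fingers":0.5},{"translation":[-0.92,0.32,0],"delta_rot":[0,0,0.01],"fingers":0.5},{"translation":[-0.92,0.32,0],"delta_rot":[0,0,0.01],"fingers":0.5},{"translation":[-0.92,0.32,0],"delta_rot":[0,0,0.01],"fingers":0.5},{"translation":[-0.92,0.32,0],"delta_rot":[0,0,0.01],"fingers":0.5},{"translation":[-0.92,0.32,0],"delta_rot":[0,0,0.01],"fingers":0.5}]'
python3 -m inch '[{"translation":[0,0,0],"delta_rot":[0,0,0],"fingers":0.5},{"translation":[0,0,0],"delta_rot":[0,0,0],"fingers":0.5},{"translation":[0,0,0],"delta_rot":[0,0,0],"fingers":0.5},{"translation":[0,0,0.3],"delta_rot":[0,0,0],"fingers":0.5},{"translation":[0,0,0.4],"delta_rot":[0,0,0],"fingers":0.5},{"translation":[0,0,0.3],"delta_rot":[0,0,0],"fingers":0.5},{"translation":[0,0,0],"delta_rot":[0,0,0],"fingers":0.5},{"translation":[0,0,0],"delta_rot":[0,0,0],"fingers":0.5}]'
python3 - <<'E'
from h import *
go([381.6,-276.2,19.5],60,6)
c=r.calibration('wrist');im=snap('wrist','w10.png');print(proj(c,[[381.6,-276.2,84]]))
h=cv2.cvtColor(im,cv2.COLOR_RGB2HSV); m=cv2.inRange(h,(45,80,60),(85,255,255)); n,l,st,ce=cv2.connectedComponentsWithStats(m)
for i in range(1,n):
  if st[i,4]>200: print(st[i],ce[i])
E
```

```text
time_s: 35.42
tool_pos: [381.5, -276.8, 151.3]
tool_rot: [0.866, 0.501, 0.0, -0.0]
contact_force: [0.3, 0.2, -0.4]
opening: 64.2
grasp_force: 0.0
time_s: 36.08
tool_pos: [381.1, -275.8, 125.9]
tool_rot: [0.866, 0.501, -0.0, -0.001]
contact_force: [0.1, 0.5, 0.3]
opening: 64.1
grasp_force: 0.0
at [ 381.1 -275.8  125.9] yaw 60.1 op 64.1 F [0.1 0.5 0.3] t 36.08
6 rows T [-0.001, 0.005, 0.709] W [-0.003, -0.001, 0.003]
[[318.40256902 230.65475477]]
[ 297  206   46   47 1657] [319.64996982 229.16958358]
```

Green is where I left it. Descend, grip, lift.

```bash

python3 -m inch '[{"translation":[0,0.02,0.9],"delta_rot":[0,0,0],"fingers":0.5},{"translation":[0,0,0.9],"delta_rot":[0,0,0],"fingers":0.5},{"translation":[0,0,0.9],"delta_rot":[0,0,0],"fingers":0.5},{"translation":[0,0,0.8],"delta_rot":[0,0,0],"fingers":0.5},{"translation":[0,0,0.5],"delta_rot":[0,0,0],"fingers":0.5},{"translation":[0,0,0.22],"delta_rot":[0,0,0],"fingers":0.5},{"translation":[0,0,0.06],"delta_rot":[0,0,0],"fingers":0.5},{"translation":[0,0,0],"delta_rot":[0,0,0],"fingers":0.5}]'
python3 -m inch '[{"translation":[0,0,0],"delta_rot":[0,0,0],"fingers":0.5},{"translation":[0,0,0],"delta_rot":[0,0,0],"fingers":-1},{"translation":[0,0,0],"delta_rot":[0,0,0],"fingers":-1},{"translation":[0,0,0],"delta_rot":[0,0,0],"fingers":-1},{"translation":[0,0,0],"delta_rot":[0,0,0],"fingers":-1},{"translation":[0,0,0],"delta_rot":[0,0,0],"fingers":-1},{"translation":[0,0,0],"delta_rot":[0,0,0],"fingers":-1},{"translation":[0,0,0],"delta_rot":[0,0,0],"fingers":-1}]'
python3 -m inch '[{"translation":[0,0,0],"delta_rot":[0,0,0],"fingers":-1},{"translation":[0,0,-0.3],"delta_rot":[0,0,0],"fingers":-1},{"translation":[0,0,-0.6],"delta_rot":[0,0,0],"fingers":-1},{"translation":[0,0,-0.9],"delta_rot":[0,0,0],"fingers":-1},{"translation":[0,0,-0.9],"delta_rot":[0,0,0],"fingers":-1},{"translation":[0,0,-0.6],"delta_rot":[0,0,0],"fingers":-1},{"translation":[0,0,-0.2],"delta_rot":[0,0,0],"fingers":-1},{"translation":[0,0,0],"delta_rot":[0,0,0],"fingers":-1}]'
python3 - <<'E'
from h import *
go([551.2,-268.2,80],15,12)
E
```

```text
time_s: 36.8
tool_pos: [381.8, -276.8, 20.0]
tool_rot: [0.866, 0.5, 0.0, 0.0]
contact_force: [-0.3, 0.4, 0.4]
opening: 63.9
grasp_force: 0.0
time_s: 37.47
tool_pos: [382.0, -277.0, 20.6]
tool_rot: [0.866, 0.5, 0.0, 0.001]
contact_force: [-1.2, 1.6, 9.4]
opening: 41.5
grasp_force: 60.4
time_s: 38.13
tool_pos: [382.0, -276.9, 108.4]
tool_rot: [0.866, 0.5, 0.0, 0.001]
contact_force: [-0.2, 0.1, -2.7]
opening: 42.0
grasp_force: 61.3
at [ 382.  -276.9  108.4] yaw 60.1 op 42.0 F [-0.2  0.1 -2.7] t 38.13
12 rows T [0.466, 0.344, 0.095] W [0.002, -0.0, 0.819]
```

```bash

python3 -m inch '[{"translation":[0.466,0.344,0],"delta_rot":[0,0,0.819],"fingers":-1},{"translation":[0.466,0.344,0],"delta_rot":[0,0,0.819],"fingers":-1},{"translation":[0.466,0.344,0],"delta_rot":[0,0,0.819],"fingers":-1},{"translation":[0.466,0.344,0],"delta_rot":[0,0,0.819],"fingers":-1},{"translation":[0.466,0.344,0],"delta_rot":[0,0,0.819],"fingers":-1},{"translation":[0.466,0.344,0],"delta_rot":[0,0,0.819],"fingers":-1},{"translation":[0.466,0.344,0],"delta_rot":[0,0,0.819],"fingers":-1},{"translation":[0.466,0.344,0],"delta_rot":[0,0,0.819],"fingers":-1}]'
python3 -m inch '[{"translation":[0.466,0.344,0],"delta_rot":[0,0,0.819],"fingers":-1},{"translation":[0.466,0.344,0],"delta_rot":[0,0,0.819],"fingers":-1},{"translation":[0.466,0.344,0],"delta_rot":[0,0,0.819],"fingers":-1},{"translation":[0.466,0.344,0.2],"delta_rot":[0,0,0.819],"fingers":-1},{"translation":[0,0,0.6],"delta_rot":[0,0,0],"fingers":-1},{"translation":[0,0,0.8],"delta_rot":[0,0,0],"fingers":-1},{"translation":[0,0,0.6],"delta_rot":[0,0,0],"fingers":-1},{"translation":[0,0,0.3],"delta_rot":[0,0,0],"fingers":-1}]'
python3 -m inch '[{"translation":[0,0,0],"delta_rot":[0,0,0],"fingers":-1},{"translation":[0,0,0],"delta_rot":[0,0,0],"fingers":-1},{"translation":[0,0,0],"delta_rot":[0,0,0],"fingers":-1},{"translation":[0,0,0],"delta_rot":[0,0,0],"fingers":-1},{"translation":[0,0,0],"delta_rot":[0,0,0],"fingers":-1},{"translation":[0,0,0],"delta_rot":[0,0,0],"fingers":-1},{"translation":[0,0,0],"delta_rot":[0,0,0],"fingers":-1},{"translation":[0,0,0],"delta_rot":[0,0,0],"fingers":-1}]'
python3 - <<'E'
from h import *
go([551.2,-268.2,20.6],15,1)
E
```

```text
time_s: 38.8
tool_pos: [494.5, -255.2, 105.6]
tool_rot: [0.966, 0.258, -0.001, -0.001]
contact_force: [0.7, -0.2, -2.4]
opening: 41.9
grasp_force: 61.3
time_s: 39.47
tool_pos: [549.4, -266.9, 41.0]
tool_rot: [0.991, 0.131, -0.002, -0.002]
contact_force: [0.6, -0.5, -2.0]
opening: 42.3
grasp_force: 61.3
time_s: 40.13
tool_pos: [550.8, -267.8, 44.7]
tool_rot: [0.991, 0.131, 0.0, 0.0]
contact_force: [-0.3, -0.6, -2.9]
opening: 41.8
grasp_force: 61.3
at [ 550.8 -267.8   44.7] yaw 15.0 op 41.8 F [-0.3 -0.6 -2.9] t 40.13
1 rows T [0.012, 0.02, 0.966] W [0.001, -0.002, 0.001]
```

```bash

python3 -m inch '[{"translation":[0.01,0.02,0.2],"delta_rot":[0,0,0],"fingers":-1},{"translation":[0,0,0.3],"delta_rot":[0,0,0],"fingers":-1},{"translation":[0,0,0.2],"delta_rot":[0,0,0],"fingers":-1},{"translation":[0,0,0.14],"delta_rot":[0,0,0],"fingers":-1},{"translation":[0,0,0.1],"delta_rot":[0,0,0],"fingers":-1},{"translation":[0,0,0],"delta_rot":[0,0,0],"fingers":-1},{"translation":[0,0,0],"delta_rot":[0,0,0],"fingers":-1},{"translation":[0,0,0],"delta_rot":[0,0,0],"fingers":-1}]'
python3 -m inch '[{"translation":[0,0,0],"delta_rot":[0,0,0],"fingers":-1},{"translation":[0,0,0],"delta_rot":[0,0,0],"fingers":-1},{"translation":[0,0,0],"delta_rot":[0,0,0],"fingers":-1},{"translation":[0,0,0],"delta_rot":[0,0,0],"fingers":-1},{"translation":[0,0,0],"delta_rot":[0,0,0],"fingers":-1},{"translation":[0,0,0],"delta_rot":[0,0,0],"fingers":-1},{"translation":[0,0,0],"delta_rot":[0,0,0],"fingers":-1},{"translation":[0,0,0],"delta_rot":[0,0,0],"fingers":-1}]'
```

```text
time_s: 40.8
tool_pos: [551.1, -268.2, 20.9]
tool_rot: [0.991, 0.131, -0.0, -0.0]
contact_force: [0.0, 0.2, -2.3]
opening: 42.0
grasp_force: 61.5
time_s: 41.47
tool_pos: [551.1, -268.2, 21.0]
tool_rot: [0.991, 0.131, 0.0, -0.0]
contact_force: [0.2, -0.1, -2.7]
opening: 42.2
grasp_force: 61.4
```

Just above the floor; ease down under 1 mm, release and rise.

```bash

python3 -m inch '[{"translation":[0,0,0.02],"delta_rot":[0,0,0],"fingers":-1},{"translation":[0,0,0],"delta_rot":[0,0,0],"fingers":-1},{"translation":[0,0,0],"delta_rot":[0,0,0],"fingers":-1},{"translation":[0,0,0],"delta_rot":[0,0,0],"fingers":0.5},{"translation":[0,0,0],"delta_rot":[0,0,0],"fingers":0.5},{"translation":[0,0,0],"delta_rot":[0,0,0],"fingers":0.5},{"translation":[0,0,0],"delta_rot":[0,0,0],"fingers":0.5},{"translation":[0,0,0],"delta_rot":[0,0,0],"fingers":0.5}]'
python3 -m inch '[{"translation":[0,0,-0.3],"delta_rot":[0,0,0],"fingers":0.5},{"translation":[0,0,-0.6],"delta_rot":[0,0,0],"fingers":0.5},{"translation":[0,0,-0.9],"delta_rot":[0,0,0],"fingers":0.5},{"translation":[0,0,-0.9],"delta_rot":[0,0,0],"fingers":0.55},{"translation":[0,0,-0.9],"delta_rot":[0,0,0],"fingers":0.55},{"translation":[0,0,-0.9],"delta_rot":[0,0,0],"fingers":0.55},{"translation":[0,0,-0.3],"delta_rot":[0,0,0],"fingers":0.55},{"translation":[0,0,0],"delta_rot":[0,0,0],"fingers":0.55}]'
python3 - <<'E'
from h import *
go([349.7,-341.9,140],60.3,12)
c=r.calibration('wrist');im=snap('wrist','w11.png');print(proj(c,[[550.6,-267.9,84]]))
h=cv2.cvtColor(im,cv2.COLOR_RGB2HSV); m=cv2.inRange(h,(45,80,60),(85,255,255)); n,l,st,ce=cv2.connectedComponentsWithStats(m)
for i in range(1,n):
  if st[i,4]>200: print(st[i],ce[i])
E
```

```text
time_s: 42.13
tool_pos: [551.1, -268.3, 20.6]
tool_rot: [0.991, 0.131, 0.0, -0.0]
contact_force: [-0.5, -0.4, -0.2]
opening: 64.2
grasp_force: 0.0
time_s: 42.8
tool_pos: [551.8, -268.7, 143.1]
tool_rot: [0.991, 0.131, 0.001, 0.001]
contact_force: [0.3, -0.2, 0.8]
opening: 66.1
grasp_force: 0.0
at [ 551.8 -268.7  143.1] yaw 15.0 op 66.1 F [ 0.3 -0.2  0.8] t 42.8
12 rows T [-0.708, -0.201, 0.009] W [0.004, -0.001, -0.823]
[[315.20898592 220.96879188]]
[ 296  197   43   43 1360] [316.58308824 218.48602941]
```

```bash

python3 -m inch '[{"translation":[-0.708,-0.2,0],"delta_rot":[0,0,-0.823],"fingers":0.55},{"translation":[-0.708,-0.2,0],"delta_rot":[0,0,-0.823],"fingers":0.55},{"translation":[-0.708,-0.2,0],"delta_rot":[0,0,-0.823],"fingers":0.55},{"translation":[-0.708,-0.2,0],"delta_rot":[0,0,-0.823],"fingers":0.55},{"translation":[-0.708,-0.2,0],"delta_rot":[0,0,-0.823],"fingers":0.55},{"translation":[-0.708,-0.2,0],"delta_rot":[0,0,-0.823],"fingers":0.55},{"translation":[-0.708,-0.2,0],"delta_rot":[0,0,-0.823],"fingers":0.55},{"translation":[-0.708,-0.2,0],"delta_rot":[0,0,-0.823],"fingers":0.55}]'
python3 -m inch '[{"translation":[-0.708,-0.2,0],"delta_rot":[0,0,-0.823],"fingers":0.55},{"translation":[-0.708,-0.2,0],"delta_rot":[0,0,-0.823],"fingers":0.55},{"translation":[-0.708,-0.2,0],"delta_rot":[0,0,-0.823],"fingers":0.55},{"translation":[-0.708,-0.2,0],"delta_rot":[0,0,-0.823],"fingers":0.55},{"translation":[0,0,0],"delta_rot":[0,0,0],"fingers":0.55},{"translation":[0,0,0],"delta_rot":[0,0,0],"fingers":0.55},{"translation":[0,0,0],"delta_rot":[0,0,0],"fingers":0.55},{"translation":[0,0,0],"delta_rot":[0,0,0],"fingers":0.55}]'
python3 - <<'E'
from h import *
go([349.7,-341.9,31.5],60.3,6)
c=r.calibration('wrist');im=snap('wrist','w12.png');print(proj(c,[[349.7,-341.9,96]]))
h=cv2.cvtColor(im,cv2.COLOR_RGB2HSV); m=cv2.inRange(h,(5,180,150),(16,255,255)); n,l,st,ce=cv2.connectedComponentsWithStats(m)
for i in range(1,n):
  if st[i,4]>200: print(st[i],ce[i])
E
```

```text
time_s: 43.52
tool_pos: [407.7, -299.1, 139.0]
tool_rot: [0.923, 0.386, -0.0, -0.001]
contact_force: [0.7, -0.3, 0.4]
opening: 66.2
grasp_force: 0.0
time_s: 44.18
tool_pos: [349.3, -341.1, 139.9]
tool_rot: [0.865, 0.502, 0.0, -0.001]
contact_force: [0.1, -0.1, 0.9]
opening: 66.5
grasp_force: 0.0
at [ 349.3 -341.1  139.9] yaw 60.3 op 66.5 F [ 0.1 -0.1  0.9] t 44.18
6 rows T [-0.003, 0.005, 0.723] W [-0.002, -0.001, -0.002]
[[318.49034604 229.78307003]]
[ 294  199   53   55 2061] [319.51965066 227.64774381]
```

```bash

python3 -m inch '[{"translation":[0,0.03,0.9],"delta_rot":[0,0,0],"fingers":0.55},{"translation":[0,0,0.9],"delta_rot":[0,0,0],"fingers":0.55},{"translation":[0,0,0.9],"delta_rot":[0,0,0],"fingers":0.55},{"translation":[0,0,0.8],"delta_rot":[0,0,0],"fingers":0.55},{"translation":[0,0,0.5],"delta_rot":[0,0,0],"fingers":0.55},{"translation":[0,0,0.25],"delta_rot":[0,0,0],"fingers":0.55},{"translation":[0,0,0.09],"delta_rot":[0,0,0],"fingers":0.55},{"translation":[0,0,0],"delta_rot":[0,0,0],"fingers":0.55}]'
python3 -m inch '[{"translation":[0,0,0],"delta_rot":[0,0,0],"fingers":0.55},{"translation":[0,0,0],"delta_rot":[0,0,0],"fingers":-1},{"translation":[0,0,0],"delta_rot":[0,0,0],"fingers":-1},{"translation":[0,0,0],"delta_rot":[0,0,0],"fingers":-1},{"translation":[0,0,0],"delta_rot":[0,0,0],"fingers":-1},{"translation":[0,0,0],"delta_rot":[0,0,0],"fingers":-1},{"translation":[0,0,0],"delta_rot":[0,0,0],"fingers":-1},{"translation":[0,0,0],"delta_rot":[0,0,0],"fingers":-1}]'
python3 -m inch '[{"translation":[0,0,0],"delta_rot":[0,0,0],"fingers":-1},{"translation":[0,0,-0.3],"delta_rot":[0,0,0],"fingers":-1},{"translation":[0,0,-0.6],"delta_rot":[0,0,0],"fingers":-1},{"translation":[0,0,-0.6],"delta_rot":[0,0,0],"fingers":-1},{"translation":[0,0,-0.4],"delta_rot":[0,0,0],"fingers":-1},{"translation":[0,0,-0.2],"delta_rot":[0,0,0],"fingers":-1},{"translation":[0,0,0],"delta_rot":[0,0,0],"fingers":-1},{"translation":[0,0,0],"delta_rot":[0,0,0],"fingers":-1}]'
python3 - <<'E'
from h import *
go([487.3,-378.9,84],60.3,8)
E
```

```text
time_s: 44.9
tool_pos: [349.9, -341.9, 32.1]
tool_rot: [0.865, 0.502, 0.0, -0.0]
contact_force: [-0.5, 0.6, 0.7]
opening: 66.6
grasp_force: 0.0
time_s: 45.57
tool_pos: [350.1, -342.5, 33.2]
tool_rot: [0.865, 0.502, 0.0, 0.001]
contact_force: [-0.1, 1.6, 8.7]
opening: 50.0
grasp_force: 62.0
time_s: 46.23
tool_pos: [349.6, -342.0, 84.4]
tool_rot: [0.865, 0.502, 0.0, 0.0]
contact_force: [-0.3, -0.3, -2.0]
opening: 49.6
grasp_force: 62.4
at [ 349.6 -342.    84.4] yaw 60.3 op 49.6 F [-0.3 -0.3 -2. ] t 46.23
8 rows T [0.181, 0.689, 0.002] W [0.0, -0.0, -0.001]
```

Place height will be about 33.

```bash

python3 -m inch '[{"translation":[0.1,0.4,0],"delta_rot":[0,0,0],"fingers":-1},{"translation":[0.18,0.7,0],"delta_rot":[0,0,0],"fingers":-1},{"translation":[0.23,0.88,0],"delta_rot":[0,0,0],"fingers":-1},{"translation":[0.23,0.88,0],"delta_rot":[0,0,0],"fingers":-1},{"translation":[0.23,0.88,0],"delta_rot":[0,0,0],"fingers":-1},{"translation":[0.23,0.88,0],"delta_rot":[0,0,0],"fingers":-1},{"translation":[0.16,0.6,0],"delta_rot":[0,0,0],"fingers":-1},{"translation":[0.08,0.29,0],"delta_rot":[0,0,0],"fingers":-1}]'
python3 -m inch '[{"translation":[0,0,0],"delta_rot":[0,0,0],"fingers":-1},{"translation":[0,0,0.3],"delta_rot":[0,0,0],"fingers":-1},{"translation":[0,0,0.4],"delta_rot":[0,0,0],"fingers":-1},{"translation":[0,0,0.4],"delta_rot":[0,0,0],"fingers":-1},{"translation":[0,0,0.3],"delta_rot":[0,0,0],"fingers":-1},{"translation":[0,0,0.1],"delta_rot":[0,0,0],"fingers":-1},{"translation":[0,0,0],"delta_rot":[0,0,0],"fingers":-1},{"translation":[0,0,0],"delta_rot":[0,0,0],"fingers":-1}]'
python3 - <<'E'
from h import *
go([487.3,-378.9,33],60.3,1)
E
```

```text
time_s: 46.9
tool_pos: [489.0, -379.1, 83.1]
tool_rot: [0.865, 0.502, -0.0, -0.001]
contact_force: [-0.4, 0.9, -0.2]
opening: 49.7
grasp_force: 62.5
time_s: 47.57
tool_pos: [487.0, -379.2, 47.1]
tool_rot: [0.865, 0.502, 0.0, -0.0]
contact_force: [0.7, 0.4, -1.1]
opening: 49.4
grasp_force: 62.5
at [ 487.  -379.2   47.1] yaw 60.3 op 49.4 F [ 0.7  0.4 -1.1] t 47.57
1 rows T [0.015, 0.004, 0.564] W [-0.001, -0.001, -0.009]
```

```bash

python3 -m inch '[{"translation":[0.01,0,0.15],"delta_rot":[0,0,0],"fingers":-1},{"translation":[0,0,0.15],"delta_rot":[0,0,0],"fingers":-1},{"translation":[0,0,0.12],"delta_rot":[0,0,0],"fingers":-1},{"translation":[0,0,0.1],"delta_rot":[0,0,0],"fingers":-1},{"translation":[0,0,0.04],"delta_rot":[0,0,0],"fingers":-1},{"translation":[0,0,0],"delta_rot":[0,0,0],"fingers":-1},{"translation":[0,0,0],"delta_rot":[0,0,0],"fingers":-1},{"translation":[0,0,0],"delta_rot":[0,0,0],"fingers":-1}]'
python3 -m inch '[{"translation":[0,0,0],"delta_rot":[0,0,0],"fingers":-1},{"translation":[0,0,0],"delta_rot":[0,0,0],"fingers":-1},{"translation":[0,0,0],"delta_rot":[0,0,0],"fingers":-1},{"translation":[0,0,0],"delta_rot":[0,0,0],"fingers":-1},{"translation":[0,0,0],"delta_rot":[0,0,0],"fingers":-1},{"translation":[0,0,0],"delta_rot":[0,0,0],"fingers":-1},{"translation":[0,0,0],"delta_rot":[0,0,0],"fingers":-1},{"translation":[0,0,0],"delta_rot":[0,0,0],"fingers":-1}]'
```

```text
time_s: 48.23
tool_pos: [487.3, -378.9, 33.2]
tool_rot: [0.865, 0.502, 0.0, 0.0]
contact_force: [-2.5, 1.3, 6.0]
opening: 49.6
grasp_force: 62.9
time_s: 48.9
tool_pos: [487.3, -378.9, 33.2]
tool_rot: [0.865, 0.502, 0.0, -0.0]
contact_force: [-2.0, 2.1, 5.8]
opening: 49.4
grasp_force: 63.0
```

Seated. Release and go for blue.

```bash

python3 -m inch '[{"translation":[0,0,0],"delta_rot":[0,0,0],"fingers":0.55},{"translation":[0,0,0],"delta_rot":[0,0,0],"fingers":0.55},{"translation":[0,0,0],"delta_rot":[0,0,0],"fingers":0.55},{"translation":[0,0,0],"delta_rot":[0,0,0],"fingers":0.55},{"translation":[0,0,0],"delta_rot":[0,0,0],"fingers":0.55},{"translation":[0,0,-0.3],"delta_rot":[0,0,0],"fingers":0.55},{"translation":[0,0,-0.7],"delta_rot":[0,0,0],"fingers":0.55},{"translation":[0,0,-0.9],"delta_rot":[0,0,0],"fingers":0.55}]'
python3 -m inch '[{"translation":[0,0,-0.9],"delta_rot":[0,0,0],"fingers":0.55},{"translation":[0,0,-0.9],"delta_rot":[0,0,0],"fingers":0.85},{"translation":[0,0,-0.9],"delta_rot":[0,0,0],"fingers":0.85},{"translation":[0,0,-0.5],"delta_rot":[0,0,0],"fingers":0.85},{"translation":[0,0,0],"delta_rot":[0,0,0],"fingers":0.85},{"translation":[0,0,0],"delta_rot":[0,0,0],"fingers":0.85},{"translation":[0,0,0],"delta_rot":[0,0,0],"fingers":0.85},{"translation":[0,0,0],"delta_rot":[0,0,0],"fingers":0.85}]'
python3 - <<'E'
from h import *
go([414.9,-206.6,155],60.3,8)
c=r.calibration('wrist');im=snap('wrist','w13.png');print(proj(c,[[487.4,-379.1,96]]))
h=cv2.cvtColor(im,cv2.COLOR_RGB2HSV); m=cv2.inRange(h,(5,180,150),(16,255,255)); n,l,st,ce=cv2.connectedComponentsWithStats(m)
for i in range(1,n):
  if st[i,4]>200: print(st[i],ce[i])
E
```

```text
time_s: 49.57
tool_pos: [486.7, -378.4, 80.2]
tool_rot: [0.865, 0.502, -0.0, -0.001]
contact_force: [-0.1, -0.1, -1.4]
opening: 66.2
grasp_force: 0.0
time_s: 50.23
tool_pos: [486.9, -378.6, 159.2]
tool_rot: [0.865, 0.502, -0.0, -0.001]
contact_force: [-0.1, -0.7, 0.5]
opening: 78.9
grasp_force: 0.0
at [ 486.9 -378.6  159.2] yaw 60.3 op 78.9 F [-0.1 -0.7  0.5] t 50.23
8 rows T [0.568, -0.739, 0.022] W [-0.003, -0.001, -0.001]
[[318.49536011 216.59995758]]
[ 296  192   49   46 1656] [319.0923913  215.30676329]
```

```bash

python3 -m inch '[{"translation":[0.57,-0.74,0],"delta_rot":[0,0,0],"fingers":0.85},{"translation":[0.57,-0.74,0],"delta_rot":[0,0,0],"fingers":0.85},{"translation":[0.57,-0.74,0],"delta_rot":[0,0,0],"fingers":0.85},{"translation":[0.57,-0.74,0],"delta_rot":[0,0,0],"fingers":0.85},{"translation":[0.57,-0.74,0],"delta_rot":[0,0,0],"fingers":0.85},{"translation":[0.57,-0.74,0],"delta_rot":[0,0,0],"fingers":0.85},{"translation":[0.57,-0.74,0],"delta_rot":[0,0,0],"fingers":0.85},{"translation":[0.57,-0.74,0],"delta_rot":[0,0,0],"fingers":0.85}]'
python3 -m inch '[{"translation":[0,0,0],"delta_rot":[0,0,0],"fingers":0.85},{"translation":[0,0,0],"delta_rot":[0,0,0],"fingers":0.85},{"translation":[0,0,0],"delta_rot":[0,0,0],"fingers":0.85},{"translation":[0,0,0.2],"delta_rot":[0,0,0],"fingers":0.85},{"translation":[0,0,0.2],"delta_rot":[0,0,0],"fingers":0.85},{"translation":[0,0,0],"delta_rot":[0,0,0],"fingers":0.85},{"translation":[0,0,0],"delta_rot":[0,0,0],"fingers":0.85},{"translation":[0,0,0],"delta_rot":[0,0,0],"fingers":0.85}]'
python3 - <<'E'
from h import *
go([414.9,-206.6,40],60.3,6)
c=r.calibration('wrist');im=snap('wrist','w14.png');print(proj(c,[[414.9,-206.6,111]]))
h=cv2.cvtColor(im,cv2.COLOR_RGB2HSV); m=cv2.inRange(h,(108,170,120),(125,255,255)); n,l,st,ce=cv2.connectedComponentsWithStats(m)
for i in range(1,n):
  if st[i,4]>200: print(st[i],ce[i])
E
```

```text
time_s: 50.95
tool_pos: [414.5, -205.4, 159.8]
tool_rot: [0.865, 0.502, -0.0, -0.001]
contact_force: [0.6, 0.1, -0.5]
opening: 79.0
grasp_force: 0.0
time_s: 51.62
tool_pos: [415.3, -206.7, 150.3]
tool_rot: [0.865, 0.502, -0.0, -0.0]
contact_force: [-0.0, -0.3, -0.2]
opening: 79.1
grasp_force: 0.0
at [ 415.3 -206.7  150.3] yaw 60.3 op 79.1 F [-0.  -0.3 -0.2] t 51.62
6 rows T [-0.001, -0.002, 0.736] W [-0.001, -0.0, -0.002]
[[316.50142149 232.57813022]]
[ 288  204   63   58 2734] [318.52048281 233.39209949]
```

```bash

python3 -m inch '[{"translation":[0,0,0.9],"delta_rot":[0,0,0],"fingers":0.85},{"translation":[0,0,0.9],"delta_rot":[0,0,0],"fingers":0.85},{"translation":[0,0,0.9],"delta_rot":[0,0,0],"fingers":0.85},{"translation":[0,0,0.8],"delta_rot":[0,0,0],"fingers":0.85},{"translation":[0,0,0.5],"delta_rot":[0,0,0],"fingers":0.85},{"translation":[0,0,0.25],"delta_rot":[0,0,0],"fingers":0.85},{"translation":[0,0,0.13],"delta_rot":[0,0,0],"fingers":0.85},{"translation":[0,0,0],"delta_rot":[0,0,0],"fingers":0.85}]'
python3 -m inch '[{"translation":[0,0,0],"delta_rot":[0,0,0],"fingers":0.85},{"translation":[0,0,0],"delta_rot":[0,0,0],"fingers":-1},{"translation":[0,0,0],"delta_rot":[0,0,0],"fingers":-1},{"translation":[0,0,0],"delta_rot":[0,0,0],"fingers":-1},{"translation":[0,0,0],"delta_rot":[0,0,0],"fingers":-1},{"translation":[0,0,0],"delta_rot":[0,0,0],"fingers":-1},{"translation":[0,0,0],"delta_rot":[0,0,0],"fingers":-1},{"translation":[0,0,0],"delta_rot":[0,0,0],"fingers":-1}]'
python3 -m inch '[{"translation":[0,0,0],"delta_rot":[0,0,0],"fingers":-1},{"translation":[0,0,-0.2],"delta_rot":[0,0,0],"fingers":-1},{"translation":[0,0,-0.6],"delta_rot":[0,0,0],"fingers":-1},{"translation":[0,0,-0.8],"delta_rot":[0,0,0],"fingers":-1},{"translation":[0,0,-0.9],"delta_rot":[0,0,0],"fingers":-1},{"translation":[0,0,-0.9],"delta_rot":[0,0,0],"fingers":-1},{"translation":[0,0,-0.6],"delta_rot":[0,0,0],"fingers":-1},{"translation":[0,0,-0.3],"delta_rot":[0,0,0],"fingers":-1}]'
python3 - <<'E'
from h import *
go([520,-323.3,147],60.3,8)
E
```

```text
time_s: 52.33
tool_pos: [415.3, -206.6, 41.0]
tool_rot: [0.865, 0.502, -0.0, -0.0]
contact_force: [-1.3, 0.2, 0.0]
opening: 78.8
grasp_force: 0.0
time_s: 53.0
tool_pos: [415.6, -206.8, 42.2]
tool_rot: [0.865, 0.502, 0.0, 0.001]
contact_force: [-3.7, 2.0, 11.5]
opening: 57.3
grasp_force: 62.8
time_s: 53.67
tool_pos: [415.8, -206.9, 151.1]
tool_rot: [0.865, 0.502, 0.001, 0.001]
contact_force: [0.3, -0.2, -1.5]
opening: 57.6
grasp_force: 64.5
at [ 415.8 -206.9  151.1] yaw 60.3 op 57.6 F [ 0.3 -0.2 -1.5] t 53.67
8 rows T [-0.247, 0.741, 0.022] W [0.005, 0.0, -0.001]
```

```bash

python3 -m inch '[{"translation":[-0.12,0.35,0],"delta_rot":[0,0,0],"fingers":-1},{"translation":[-0.25,0.75,0],"delta_rot":[0,0,0],"fingers":-1},{"translation":[-0.32,0.95,0],"delta_rot":[0,0,0],"fingers":-1},{"translation":[-0.32,0.95,0],"delta_rot":[0,0,0],"fingers":-1},{"translation":[-0.32,0.95,0],"delta_rot":[0,0,0],"fingers":-1},{"translation":[-0.32,0.95,0],"delta_rot":[0,0,0],"fingers":-1},{"translation":[-0.22,0.68,0],"delta_rot":[0,0,0],"fingers":-1},{"translation":[-0.11,0.34,0],"delta_rot":[0,0,0],"fingers":-1}]'
python3 -m inch '[{"translation":[0,0,0],"delta_rot":[0,0,0],"fingers":-1},{"translation":[0,0,0],"delta_rot":[0,0,0],"fingers":-1},{"translation":[0,0,0.4],"delta_rot":[0,0,0],"fingers":-1},{"translation":[0,0,0.4],"delta_rot":[0,0,0],"fingers":-1},{"translation":[0,0,0],"delta_rot":[0,0,0],"fingers":-1},{"translation":[0,0,0],"delta_rot":[0,0,0],"fingers":-1},{"translation":[0,0,0],"delta_rot":[0,0,0],"fingers":-1},{"translation":[0,0,0],"delta_rot":[0,0,0],"fingers":-1}]'
python3 - <<'E'
from h import *
go([520,-323.3,42],60.3,1)
E
```

```text
time_s: 54.33
tool_pos: [520.2, -324.5, 146.5]
tool_rot: [0.865, 0.502, -0.0, -0.001]
contact_force: [0.3, 0.7, -2.6]
opening: 57.5
grasp_force: 64.6
time_s: 55.0
tool_pos: [519.3, -322.9, 129.0]
tool_rot: [0.865, 0.502, 0.0, 0.0]
contact_force: [1.0, 0.5, -1.7]
opening: 57.3
grasp_force: 64.6
at [ 519.3 -322.9  129. ] yaw 60.3 op 57.3 F [ 1.   0.5 -1.7] t 55.0
1 rows T [-0.001, 0.03, 3.479] W [0.007, 0.0, -0.005]
```

Descend 80 mm, settle, check.

```bash

python3 -m inch '[{"translation":[0,0.02,0.3],"delta_rot":[0,0,0],"fingers":-1},{"translation":[0,0,0.6],"delta_rot":[0,0,0],"fingers":-1},{"translation":[0,0,0.8],"delta_rot":[0,0,0],"fingers":-1},{"translation":[0,0,0.7],"delta_rot":[0,0,0],"fingers":-1},{"translation":[0,0,0.5],"delta_rot":[0,0,0],"fingers":-1},{"translation":[0,0,0.3],"delta_rot":[0,0,0],"fingers":-1},{"translation":[0,0,0],"delta_rot":[0,0,0],"fingers":-1},{"translation":[0,0,0],"delta_rot":[0,0,0],"fingers":-1}]'
python3 - <<'E'
from h import *
go([520,-323.3,42],60.3,1)
E
```

```text
time_s: 55.67
tool_pos: [519.8, -323.2, 48.8]
tool_rot: [0.865, 0.502, 0.0, 0.0]
contact_force: [-0.3, 0.5, -1.3]
opening: 57.4
grasp_force: 64.6
at [ 519.8 -323.2   48.8] yaw 60.3 op 57.4 F [-0.3  0.5 -1.3] t 55.67
1 rows T [0.001, 0.007, 0.272] W [0.001, -0.001, -0.006]
```

```bash

python3 -m inch '[{"translation":[0,0,0.08],"delta_rot":[0,0,0],"fingers":-1},{"translation":[0,0,0.08],"delta_rot":[0,0,0],"fingers":-1},{"translation":[0,0,0.06],"delta_rot":[0,0,0],"fingers":-1},{"translation":[0,0,0.03],"delta_rot":[0,0,0],"fingers":-1},{"translation":[0,0,0],"delta_rot":[0,0,0],"fingers":-1},{"translation":[0,0,0],"delta_rot":[0,0,0],"fingers":-1},{"translation":[0,0,0],"delta_rot":[0,0,0],"fingers":-1},{"translation":[0,0,0],"delta_rot":[0,0,0],"fingers":-1}]'
```

```text
time_s: 56.33
tool_pos: [519.7, -323.1, 42.4]
tool_rot: [0.865, 0.502, 0.0, -0.0]
contact_force: [0.2, -0.0, -1.8]
opening: 57.7
grasp_force: 64.8
```

```bash

python3 -m inch '[{"translation":[0,0,0.02],"delta_rot":[0,0,0],"fingers":-1},{"translation":[0,0,0.01],"delta_rot":[0,0,0],"fingers":-1},{"translation":[0,0,0],"delta_rot":[0,0,0],"fingers":-1},{"translation":[0,0,0],"delta_rot":[0,0,0],"fingers":-1},{"translation":[0,0,0],"delta_rot":[0,0,0],"fingers":-1},{"translation":[0,0,0],"delta_rot":[0,0,0],"fingers":-1},{"translation":[0,0,0],"delta_rot":[0,0,0],"fingers":-1},{"translation":[0,0,0],"delta_rot":[0,0,0],"fingers":-1}]'
```

```text
time_s: 57.0
tool_pos: [519.7, -323.2, 42.3]
tool_rot: [0.865, 0.502, 0.0, 0.0]
contact_force: [-3.4, 2.6, 8.0]
opening: 57.4
grasp_force: 65.8
```

Contact. Release, rise and back away for a last look.

```bash

python3 -m inch '[{"translation":[0,0,0],"delta_rot":[0,0,0],"fingers":0.85},{"translation":[0,0,0],"delta_rot":[0,0,0],"fingers":0.85},{"translation":[0,0,0],"delta_rot":[0,0,0],"fingers":0.85},{"translation":[0,0,0],"delta_rot":[0,0,0],"fingers":0.85},{"translation":[0,0,0],"delta_rot":[0,0,0],"fingers":0.85},{"translation":[0,0,-0.3],"delta_rot":[0,0,0],"fingers":0.85},{"translation":[0,0,-0.6],"delta_rot":[0,0,0],"fingers":0.85},{"translation":[0,0,-0.9],"delta_rot":[0,0,0],"fingers":0.85}]'
python3 -m inch '[{"translation":[0,0,-0.9],"delta_rot":[0,0,0],"fingers":0.85},{"translation":[0,0,-0.9],"delta_rot":[0,0,0],"fingers":0.85},{"translation":[0,0,-0.9],"delta_rot":[0,0,0],"fingers":0.85},{"translation":[0,0,-0.9],"delta_rot":[0,0,0],"fingers":0.85},{"translation":[0,0,-0.9],"delta_rot":[0,0,0],"fingers":0.85},{"translation":[0,0,-0.9],"delta_rot":[0,0,0],"fingers":0.85},{"translation":[0,-0.9,-0.5],"delta_rot":[0,0,0],"fingers":0.85},{"translation":[0,-0.9,0],"delta_rot":[0,0,0],"fingers":0.85}]'
python3 -m inch '[{"translation":[0,0,0],"delta_rot":[0,0,0],"fingers":0.85},{"translation":[0,0,0],"delta_rot":[0,0,0],"fingers":0.85},{"translation":[0,0,0],"delta_rot":[0,0,0],"fingers":0.85},{"translation":[0,0,0],"delta_rot":[0,0,0],"fingers":0.85},{"translation":[0,0,0],"delta_rot":[0,0,0],"fingers":0.85},{"translation":[0,0,0],"delta_rot":[0,0,0],"fingers":0.85},{"translation":[0,0,0],"delta_rot":[0,0,0],"fingers":0.85},{"translation":[0,0,0],"delta_rot":[0,0,0],"fingers":0.85}]'
python3 - <<'E'
from h import *
c=r.calibration('wrist');im=snap('wrist','w15.png')
print(proj(c,[[550.6,-267.9,84],[519.9,-323.8,111],[487.4,-379.1,96]]).round(1))
E
```

```text
time_s: 57.67
tool_pos: [519.0, -322.6, 85.9]
tool_rot: [0.865, 0.502, -0.001, -0.001]
contact_force: [0.0, 1.0, 0.2]
opening: 78.7
grasp_force: 0.0
time_s: 58.33
tool_pos: [481.0, -301.2, 237.3]
tool_rot: [0.865, 0.502, 0.001, 0.002]
contact_force: [0.7, -0.1, 0.4]
opening: 78.9
grasp_force: 0.0
time_s: 59.0
tool_pos: [480.7, -300.9, 233.8]
tool_rot: [0.865, 0.502, -0.0, -0.0]
contact_force: [0.0, 0.7, -0.1]
opening: 78.9
grasp_force: 0.0
[[373.4 100.7]
 [375.9 187.8]
 [368.4 252.7]]
```

View pics/w15.png

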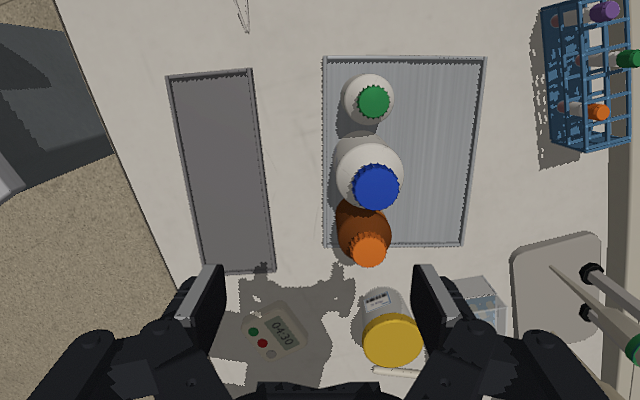

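The picture shows all three bottles upright, with caps at (374,101), (376,187) and (369,252), matching the predicted start positions to about 1 px. The cup and timer are undisturbed. Handing in.

```bash
python3 -c "
from bench import r
print(r.close_job())"
```

```text
the job is handed in; nothing more can be done
None
```

The job is handed in at about 59 s: all three bottles are back upright within about 1–2 mm of their start places, the slide box lies flat within about 2 mm of the mat's centre, and the cup and timer look undisturbed; the verdict itself was not shown.

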